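# Load mixer spindles into a V-block fixture, roll flats up and bolt the keeper shut

### The arm

A 7-joint arm with a two-finger parallel gripper is mounted at the origin on a cart in front of the work surface, level with it; the furniture and walls round the work are solid. World frame = base frame: x ahead of the robot, y to its left, z up, the work surface at z = 0. Lengths are in mm, angles in rad, forces in N, time in s.
With the tool pointing down it reaches from about 400 to 900 mm from the base axis. Payload 5.5 kg.
Tool frame: the origin (TCP) lies at the centre of the arm's flange, where the gripper is bolted on; the fingertips stand 173 mm ahead of it and the grasp point (between the pads) lies 155 mm ahead of it; z points along the fingers, y is the line along which they close (so a half turn about z gives the same grasp; the last joint's range is limited). The gripper opens to 85 mm and grips with 20 to 120 N. Pads are 22 mm wide; open, the fingers measure 114 mm over their backs; the gripper's body (76 mm by 85 mm) begins 54 mm behind the grasp point. The pads swing forward as they close: fully open they stand 13 mm farther back than shut.
Start: joints at [-0.862, 0.501, -0.427, 1.55, 0.221, 1.138, -0.21], TCP at [280.235, 586.485, 404.71] pointing down, gripper open.
Joint ranges: [-2.88, 2.88], [-0.31, 2.03], [-1.54, 1.56], [0.2, 2.42], [-1.41, 4.55], [0.19, 2.02], [-2.57, 2.57]. Speed limits (rad/s): [2.57, 2.57, 3.14, 3.14, 3.14, 3.14, 3.14].

### API

Orientations are given as a unit quaternion [w, x, y, z].
In Python, from plant import r gives the robot as it stands.
- The arm moves only by the shell command python3 -m pendant 'ROWS' [FORCE]. ROWS is JSON, a list of rows, each a list of 3 entries, a list of its own where there are three numbers: the opening, from -1 (shut) to 1 (fully open), so that 0 is half open, then the shift along the tool's x, y, z in mm, then the turn about the tool's z in rad. A call has exactly 5 rows; each row shifts and turns the commanded pose from where the row before left it, along the tool's axes as they then stand; what a row does not reach is not made up. A row lasts 1/12 s, in which the tool goes at most 41.7 mm and 7.16 degrees, less where a joint would pass 70% of its speed; a pose out of reach is approached as far as the arm can. A call with a gripper value outside its range is refused whole. The fingers move at their own pace and stop on an object; FORCE is the grip in N (left out, the last holds). Time passes only in rows, so rows that do not move let the fingers close, or fill a call up. It gives the time, the measured TCP pose, the force, the opening and the grip force at its end, in the units of the state.
- r.get_obs(): the state, without advancing time (a new reading comes with each control period).
- r.grab_frame(name): name is "scene" or "top" or "wrist"; returns a dict with "img" (480x640x3 uint8, blue, green, red), "fx", "fy", "cx", "cy" (pixels), "k1" (the pictures are not rectified: a ray, as slopes to the right and down, at radius r is drawn at 1 + k1 r^2 times it, then the intrinsics apply), "pose" (4x4, takes a point from camera to world coordinates); the wrist camera has in their place "T_tool_cam" (4x4, takes a point from camera to tool coordinates, whose origin is the TCP and whose axes are the flange's). Camera axes: x right, y down, z forward; pixel columns grow to the right and rows downward; lengths in mm; the calibration is good to about 2 mm. A picture is of the moment at which its call begins: read the wrist's pose just before it. There is no depth.
- r.finish_job(): hands the job in; it is judged then, once.
The state is a dict: "clock": time; "joint_positions": joint angles; "qd": joint speeds; "joint_efforts": joint torques, N m; "eef_pos": TCP position; "tcp_rot": TCP orientation; "force": force on the tool from outside, world axes, zero at the start; "torque": the same for the moment, N m; "width": finger opening in mm; "grasp_force": force on a finger pad.
Only numpy, scipy, OpenCV 4.12 (cv2) and the standard library are available. Lean on these libraries where they do the work, as an engineer would, in place of code of your own. Each camera call takes 0.05 s, during which the arm holds its last target. There are 200 camera calls.

### The job

Lay every loose mixer spindle in a station of the blue V-block fixture (one each, any station), and roll it in its V's until the yellow-marked flats of its collars face straight up. When all are so, lift the red-knobbed bolt handle out of its notch, slide the lock bar to its far end so that its teeth go over the flats, and drop the handle fully into the other notch. Leave the jar, the timer and the amber bottle where they stand.

Things in the scene. Friction and masses are not known exactly. Their poses are not given: they have to be found in the camera images.
- spindle_a: loose steel mixer spindle (2 or 3 alike; None: absent), 112 mm along own x, origin mid-axis. Middle 80 mm: round journal, 22 mm diameter, grip here. Each end: dark 32 mm collar, 16 mm long, with one flat, marked yellow, 12 mm from the axis, facing own -z (so own z up = flats down). Starts lying on its flats, axis 12 mm up. About 180 g; slides and rolls freely. Either way round is fine
- spindle_b: loose steel mixer spindle (2 or 3 alike; None: absent), 112 mm along own x, origin mid-axis. Middle 80 mm: round journal, 22 mm diameter, grip here. Each end: dark 32 mm collar, 16 mm long, with one flat, marked yellow, 12 mm from the axis, facing own -z (so own z up = flats down). Starts lying on its flats, axis 12 mm up. About 180 g; slides and rolls freely. Either way round is fine
- spindle_c: loose steel mixer spindle (2 or 3 alike; None: absent), 112 mm along own x, origin mid-axis. Middle 80 mm: round journal, 22 mm diameter, grip here. Each end: dark 32 mm collar, 16 mm long, with one flat, marked yellow, 12 mm from the axis, facing own -z (so own z up = flats down). Starts lying on its flats, axis 12 mm up. About 180 g; slides and rolls freely. Either way round is fine
- fixture: fixed fixture, base plate 140 x 390 x 6 mm; origin on the worktop below the middle station; x away from the robot, y to its left along the stations (y = -85, 0, 85 mm), z up. Lock bar: 12 mm rod along y at x = 74 mm, 77 mm up, with three teeth 14 mm wide reaching to x = 42 mm, undersides 14 mm above the seated axis; open, they stand 40 mm to the +y side of the stations
- station_1 (a point): right (-y) station: where a seated spindle's origin lies, 60 mm up. Pair of blue 90-degree V-blocks, each 12 mm thick in x and 56 wide, inner faces 50 mm apart, outer 74 mm, tops 5 mm above the seated axis; spindle along fixture x, collars outside the blocks with 3 mm play each way. Between the blocks free space for fingers down to the 6 mm base plate
- station_2 (a point): middle station: where a seated spindle's origin lies, 60 mm up. Pair of blue 90-degree V-blocks, each 12 mm thick in x and 56 wide, inner faces 50 mm apart, outer 74 mm, tops 5 mm above the seated axis; spindle along fixture x, collars outside the blocks with 3 mm play each way. Between the blocks free space for fingers down to the 6 mm base plate
- station_3 (a point): left (+y) station: where a seated spindle's origin lies, 60 mm up. Pair of blue 90-degree V-blocks, each 12 mm thick in x and 56 wide, inner faces 50 mm apart, outer 74 mm, tops 5 mm above the seated axis; spindle along fixture x, collars outside the blocks with 3 mm play each way. Between the blocks free space for fingers down to the 6 mm base plate
- lock_bar (a joint): travel of the lock bar, with bolt and handle, in m: 0 open (start), 0.040 shut; grows as it slides to the fixture's -y. 1.5 N friction. Slides only while the handle is lifted over about 0.7 rad. Its teeth pass over flats that face up within about 12 degrees; a collar's round blocks them
- bolt_handle (a joint): angle of the handle about the bolt's axis (along fixture y at x = 30 mm, 50 mm up), rad: 0 level towards fixture -x, down in a notch; grows as raised, at most 1.35; falls back by itself (60 g). Notches 14 mm wide for the 8 mm arm, at fixture y = 225 mm (open) and 185 mm (shut); notch walls at x = 8 to 18 mm, 58 mm high; between the notches it cannot drop
- bolt_knob (a point): centre of the red ball knob, 18 mm diameter, at the end of the handle, 42 mm from the bolt's axis; with the handle down it is 50 mm above the worktop at fixture x = -12 mm. Slides with the lock bar and swings about the bolt's axis
- jar: cream jar with black lid, 44 mm diameter, 35 mm high, origin under its centre; bystander, leave it where it is.
- timer: white timer 64 x 64 x 19 mm, origin under its centre; bystander, leave it where it is.
- amber_bottle: amber bottle with white cap, 50 mm diameter, 119 mm high, origin under its centre; bystander, leave it where it is.
Things that resemble listed ones, but are neither listed nor needed, are in the scene too. Leave any turquoise look-alike of the spindle_c alone.

How it is judged:
By the outcome, as a careful person would: the job done as asked, in the order asked, and still so for the second after the job is handed in, with the robot touching nothing.
Of spindle_a, spindle_b, spindle_c only 2 to 3 are there at a start; the rules pass over those that are not, and their reading is None.
At some moment in a run one of spindle_a, spindle_b, spindle_c may be knocked a few centimetres aside while the robot is not near it.
Once in a run the grip may slacken for a moment while it holds something.
It also fails if it takes over 210 s, if anything falls off the work surface, if the arm or the gripper's body presses on something with over 40 N, if the wrist force passes 120 N, or if a joint passes its speed limit or range.

## Working session

There is one attempt and no reset: what is moved stays moved. The work goes in short steps, Python scripts to look and compute and a shell command to move; the robot and the scene stay as the last step left them, time stands still between calls to the robot, and variables do not carry over. Pictures are saved under pics/ and viewed, at most 14 in all, crops included, and the job is handed in when it is done.

```bash
ls; mkdir -p pics; cat > h.py <<'E'
import numpy as np, cv2
from scipy.spatial.transform import Rotation as R
from plant import r
def save(name,fn):
    o=r.get_obs(); f=r.grab_frame(name); cv2.imwrite('pics/'+fn+'.png',f['img'])
    if 'pose' not in f or f.get('pose') is None:
        T=np.eye(4); T[:3,:3]=R.from_quat(np.roll(o['tcp_rot'],-1)).as_matrix(); T[:3,3]=o['eef_pos']; f['pose']=T@np.array(f['T_tool_cam'])
    np.save('pics/'+fn+'.npy',{k:f[k] for k in('fx','fy','cx','cy','k1','pose')},allow_pickle=True)
    return f
def load(fn): return np.load('pics/'+fn+'.npy',allow_pickle=True).item()
def pix2w(f,u,v,z):
    d=np.array([(u-f['cx'])/f['fx'],(v-f['cy'])/f['fy']]); s=d.copy()
    for _ in range(20): s=d/(1+f['k1']*(s@s))
    P=np.array(f['pose']); ray=P[:3,:3]@np.r_[s,1]; c=P[:3,3]
    return c+ray*(z-c[2])/ray[2]
def w2pix(f,p):
    P=np.array(f['pose']); c=P[:3,:3].T@(np.array(p)-P[:3,3]); s=c[:2]/c[2]; s=s*(1+f['k1']*(s@s))
    return s*[f['fx'],f['fy']]+[f['cx'],f['cy']]
E
python3 - <<'E'
from h import *
for n in('scene','top','wrist'):
    f=save(n,n+'0'); print(n,np.round(f['pose'],2).tolist(),f['fx'],f['k1'])
o=r.get_obs();print(o)
E
```

```text
pics
scene [[0.73, -0.44, 0.52, -170.03], [-0.69, -0.46, 0.56, -774.52], [-0.01, -0.77, -0.64, 935.51], [0.0, 0.0, 0.0, 1.0]] 568.9044855372903 -0.1263602757967141
top [[-0.0, -0.99, 0.16, 304.13], [-1.0, -0.0, -0.01, -5.92], [0.01, -0.16, -0.99, 1245.74], [0.0, 0.0, 0.0, 1.0]] 473.3276416497927 -0.05681290061260758
wrist [[0.43, 0.86, 0.29, 206.37], [0.9, -0.41, -0.14, 622.85], [-0.0, 0.32, -0.95, 372.05], [0.0, 0.0, 0.0, 1.0]] 347.7034818504154 -0.052766439512911344
{'clock': 0.15, 'joint_positions': array([-0.86181982,  0.50164203, -0.42684961,  1.55118956,  0.22078412,
        1.13831324, -0.2102974 ]), 'qd': array([-0.00133027, -0.00147991, -0.00010088, -0.00442678,  0.00145427,
       -0.00130652, -0.00133572]), 'joint_efforts': array([-6.53719078e-03, -5.70030713e+01, -5.82562074e+00, -2.81285423e+01,
        1.05374903e-02,  7.89710088e-03,  7.51495122e-06]), 'eef_pos': array([280.16280301, 586.22333651, 403.90172686]), 'tcp_rot': array([-2.05461598e-04,  2.21022823e-01,  9.75268345e-01, -7.24286766e-04]), 'force': array([-0.38237485, -0.12822407, -0.16806027]), 'torque': array([-0.02601592, -0.00305593, -0.04304518]), 'grasp_force': 0.0, 'width': 85.48694081231852}
```

View pics/top0.png

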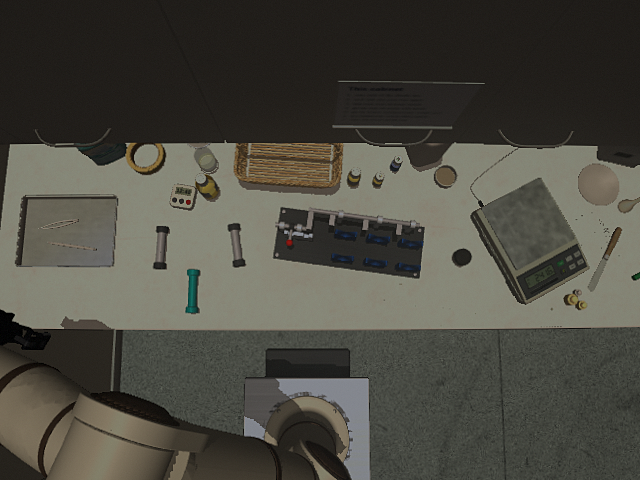

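View pics/scene0.png

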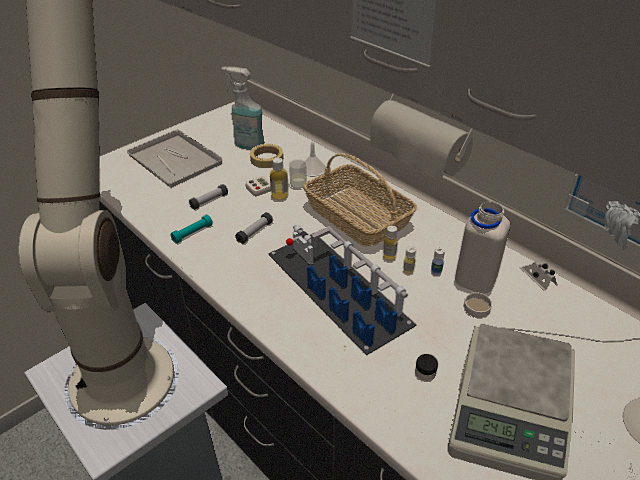

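The top view shows two steel spindles, at about (161,247) and (237,245), the turquoise look-alike at (193,291), and the fixture from (275,207) to (424,277) with its knob at (290,243). I'll enlarge the crop for measurement.

```bash
python3 - <<'E'
from h import *
im=cv2.imread('pics/top0.png')[195:295,140:440]
cv2.imwrite('pics/c1.png',cv2.resize(im,None,fx=2.66,fy=2.66,interpolation=cv2.INTER_CUBIC))
E
```

```text
(no output)
```

View pics/c1.png

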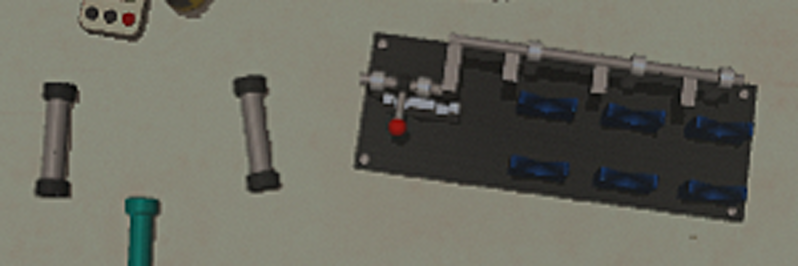

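```bash
python3 - <<'E'
from h import *
f=load('top0')
g=lambda u,v,z: pix2w(f,140+u/2.66,195+v/2.66,z)[:2]
C=[g(*c,6) for c in[(374,33),(757,86),(744,220),(356,168)]]
print('corners',np.round(C,1).tolist())
for i in range(4): print(np.linalg.norm(C[i]-C[(i+1)%4]))
for a in C[0]-C[1],C[3]-C[2]: print('y axis deg',np.degrees(np.arctan2(a[1],a[0])))
for n,p,q in(('a',(60,91),(53,187)),('b',(250,85),(264,180))):
    P,Q=g(*p,20),g(*q,20);print(n,(P+Q)/2,np.linalg.norm(P-Q),np.degrees(np.arctan2(*(P-Q)[::-1])))
for i,(p,q) in enumerate((((547,103),(539,167)),((634,117),(627,179)),((722,129),(714,191)))):
    P,Q=g(*p,62),g(*q,62);print('st',3-i,(P+Q)/2,np.linalg.norm(P-Q),np.degrees(np.arctan2(*(P-Q)[::-1])))
print('knob',g(397,127,55))
E
```

```text
corners [[594.8, 68.2], [540.7, -317.9], [405.6, -299.6], [457.7, 84.7]]
389.89672927632216
136.32529451770517
387.83767546265335
138.10988620696023
y axis deg 82.0203884853004
y axis deg 82.28034228093992
a [484.85327425 379.67440272] 95.71695419029952 -1.294528258164225
b [491.41906969 181.6238509 ] 95.96735366436538 9.672287302611704
st 3 [482.4832385  -96.87952349] 62.159881437501774 -7.733457986081124
st 2 [ 469.95625795 -180.12877075] 60.10707128149238 -7.708251484538232
st 1 [ 458.37590207 -263.54180648] 60.292158328300225 -9.259067662763389
knob [491.14265     42.34512525]
```

```bash
cat >> h.py <<'E'
def need(x,y,z,yaw_y_deg):
    "turn about tool z (rad), then shift in the turned tool frame, to reach TCP xyz with tool y at that world yaw"
    o=r.get_obs(); M=R.from_quat(np.roll(o['tcp_rot'],-1)).as_matrix()
    y0=np.degrees(np.arctan2(M[1,1],M[0,1])); t=-np.radians((yaw_y_deg-y0+90)%180-90)
    M2=M@R.from_rotvec([0,0,t]).as_matrix()
    print('turn %.3f shift'%t,np.round(M2.T@(np.array([x,y,z])-o['eef_pos']),1),'q7 %.2f'%o['joint_positions'][6],'tilt',np.round(M[:2,2],3),'clk %.1f'%o['clock'])
E
python3 -c "
from h import *
need(485,380,330,88.7)"
```

```text
turn -0.423 shift [-209.5 -201.4   74. ] q7 -0.21 tilt [-0.001 -0.001] clk 0.1
```

```bash
python3 -m pendant '[[1,[0,0,0],-0.106],[1,[0,0,0],-0.106],[1,[0,0,0],-0.106],[1,[0,0,0],-0.105],[1,[-20,-20,7],0]]' && python3 -m pendant '[[1,[-25,-25,9],0],[1,[-25,-25,9],0],[1,[-25,-25,9],0],[1,[-25,-25,9],0],[1,[-25,-25,9],0]]' && python3 -m pendant '[[1,[-25,-25,9],0],[1,[-25,-20,9],0],[1,[-14,-11,4],0],[1,[0,0,0],0],[1,[0,0,0],0]]'; python3 -c "
from h import *
need(485,380,330,88.7); f=save('wrist','w1')
for p in((485,380,12),(533,379,20),(437,381,20)): print(w2pix(f,p))
save('top','t1')"
```

```text
clock: 0.57
eef_pos: [294.3, 569.9, 399.0]
tcp_rot: [-0.002, 0.004, 1.0, 0.003]
force: [-1.4, 1.1, 1.0]
width: 85.7
grasp_force: 0.0
clock: 0.98
eef_pos: [422.8, 436.7, 352.1]
tcp_rot: [-0.0, 0.011, 1.0, -0.0]
force: [0.6, 0.4, 0.1]
width: 85.1
grasp_force: 0.0
clock: 1.4
eef_pos: [485.6, 379.3, 329.9]
tcp_rot: [-0.001, 0.013, 1.0, -0.0]
force: [-0.1, 0.2, 0.2]
width: 85.3
grasp_force: 0.0
turn -0.003 shift [ 0.6  0.7 -0.1] q7 0.63 tilt [-0.001 -0.001] clk 1.4
[319.86040967 226.68026448]
[320.07420554 281.87350335]
[319.56741163 171.03037654]
```

View pics/w1.png

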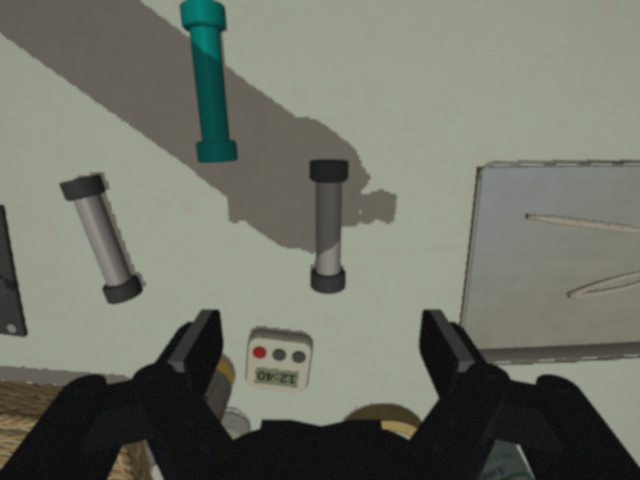

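The wrist view shows spindle a with its collar centres at about (329,170) and (327,280), spindle b's at (84,187) and (122,289), and the turquoise part apart from both.

```bash
python3 -c "
from h import *
f=load('w1')
for n,p,q in(('a',(329,170),(327,280)),('b',(84,187),(122,289)),('timer corners',(249,331),(312,334))):
    P,Q=pix2w(f,*p,18),pix2w(f,*q,18);print(n,(P+Q)/2,np.linalg.norm(P-Q),np.degrees(np.arctan2(*(Q-P)[1::-1])))
f0=load('top0')
for p in ((503,380,18),): pass
print(pix2w(f0,171,185,19),pix2w(f,280,334,19)); 
im=cv2.imread('pics/t1.png')[195:295,140:440]
cv2.imwrite('pics/c2.png',cv2.resize(im,None,fx=2.66,fy=2.66,interpolation=cv2.INTER_CUBIC))
"
```

```text
a [484.4359163  386.81935013  18.        ] 95.71686112995219 -2.029164924350838
b [490.71592887 192.29388488  18.        ] 94.28483954331936 8.196468549808243
timer corners [585.05255239 340.68480523  18.        ] 58.958631027499706 85.66297273406502
[653.57566738 362.44006573  19.        ] [585.97822002 340.27102728  19.        ]
```

```bash
python3 -c "
from h import *
f0=load('top0');print(pix2w(f0,181,208.5,10),pix2w(f0,181,208.5,19))
f=load('w1');print(f['pose'].round(3),f['cx'],f['cy'],f0['cx'],f0['cy'])
# fixture corner near BL
print(pix2w(f,24,333,6), pix2w(f,2,207,6))
print(r.get_obs()['eef_pos'])"
```

```text
[590.97490568 334.8875909   10.        ] [588.88579751 332.40545582  19.        ]
[[ 2.40000e-02  9.48000e-01  3.17000e-01  4.03809e+02]
 [ 1.00000e+00 -2.30000e-02 -8.00000e-03  3.82870e+02]
 [-1.00000e-03  3.17000e-01 -9.48000e-01  2.98265e+02]
 [ 0.00000e+00  0.00000e+00  0.00000e+00  1.00000e+00]] 320.69515611115594 242.7925694603598 313.80292014181543 239.2584247814357
[591.45354744  74.5422158    6.        ] [460.605908    94.19834581   6.        ]
[483.55650541 381.90108791 330.81603958]
```

View pics/c2.png

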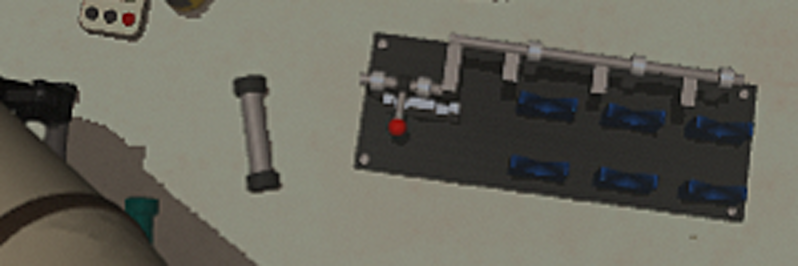

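The top and wrist cameras disagree by about 6 mm in y, so I'll trust the wrist camera close up. Next I grasp spindle a.

```bash
python3 -m pendant '[[0.5,[-1,5,30],0],[0.3,[0,0,40],0],[0.3,[0,0,35],0],[0.3,[0,0,25],0],[0.3,[0,0,15],0]]' 40 && python3 -m pendant '[[0.3,[0,0,6],0],[0.3,[0,0,4],0],[0.3,[0,0,0],0],[-1,[0,0,0],0],[-1,[0,0,0],0]]' && python3 -m pendant '[[-1,[0,0,0],0],[-1,[0,0,0],0],[-1,[0,0,0],0],[-1,[0,0,0],0],[-1,[0,0,0],0]]'
```

```text
clock: 1.92
eef_pos: [483.1, 386.6, 182.8]
tcp_rot: [-0.002, 0.01, 1.0, -0.001]
force: [0.7, -0.6, -0.3]
width: 55.4
grasp_force: 0.0
clock: 2.33
eef_pos: [486.4, 386.5, 177.5]
tcp_rot: [0.001, 0.011, 1.0, 0.001]
force: [0.6, 1.3, -0.1]
width: 32.6
grasp_force: 0.0
clock: 2.75
eef_pos: [486.4, 386.2, 177.5]
tcp_rot: [0.001, 0.012, 1.0, 0.001]
force: [-0.9, -0.1, 6.7]
width: 20.4
grasp_force: 39.2
```

```bash
python3 -m pendant '[[-1,[0,0,-20],0],[-1,[0,0,-35],0],[-1,[0,0,-40],0],[-1,[0,0,-40],0],[-1,[0,-10,-18],0]]' && python3 -m pendant '[[-1,[0,-25,0],0.055],[-1,[0,-35,0],0.055],[-1,[0,-38,0],0],[-1,[0,-38,0],0],[-1,[0,-38,0],0]]' && python3 -m pendant '[[-1,[0,-38,0],0],[-1,[0,-38,0],0],[-1,[0,-38,0],0],[-1,[0,-38,0],0],[-1,[0,-38,0],0]]' && python3 -m pendant '[[-1,[0,-38,0],0],[-1,[0,-30,0],0],[-1,[0,-15,0],0],[-1,[0,0,0],0],[-1,[0,0,0],0]]'; python3 -c "
from h import *
need(482,-91,330,82); save('wrist','w2')"
```

```text
clock: 3.17
eef_pos: [485.8, 378.8, 334.8]
tcp_rot: [0.003, 0.01, 1.0, 0.003]
force: [1.0, 1.9, -1.3]
width: 20.5
grasp_force: 39.6
clock: 3.58
eef_pos: [466.4, 201.1, 329.0]
tcp_rot: [0.0, 0.066, 0.998, -0.0]
force: [0.8, 0.3, -1.5]
width: 20.4
grasp_force: 39.6
clock: 4.0
eef_pos: [441.2, 12.8, 329.2]
tcp_rot: [0.0, 0.066, 0.998, -0.0]
force: [0.8, -1.0, -0.5]
width: 20.4
grasp_force: 39.6
clock: 4.42
eef_pos: [430.7, -68.5, 329.0]
tcp_rot: [0.0, 0.068, 0.998, -0.0]
force: [-0.7, 1.9, -2.3]
width: 20.3
grasp_force: 42.7
turn 0.004 shift [-53.9 -15.1  -1. ] q7 1.45 tilt [ 0.001 -0.   ] clk 4.4
```

View pics/w2.png

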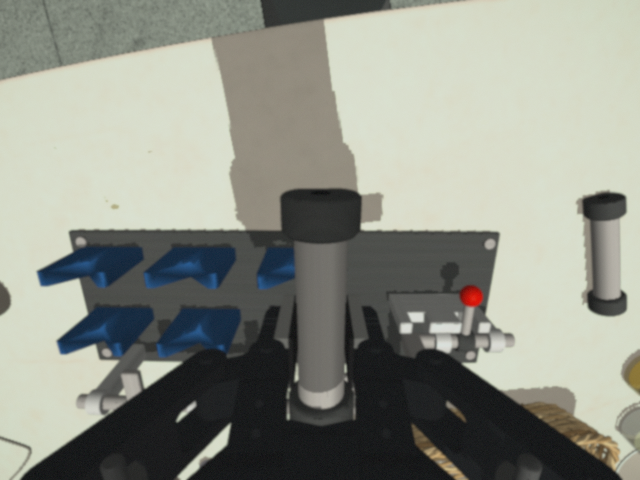

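The wrist view at the fixture shows plate corners at (70,231) and (499,232), the knob at (471,296), the held collar from (281,192) to (360,240), and spindle b at (606,255).

```bash
cat > fx.py <<'E'
from h import *
f=load('w2')
A=pix2w(f,70,231,6)[:2];B=pix2w(f,499,232,6)[:2];K=pix2w(f,471,296,50)[:2]
print(A,B,K,np.linalg.norm(A-B))
d=(B-A)/np.linalg.norm(B-A);yaw=np.arctan2(d[1],d[0])-np.pi/2;print('yaw',np.degrees(yaw))
ey=d;ex=np.array([d[1],-d[0]])
kx=(K-A)@ex-70;ky=(K-A)@ey;print('knob x (want -12)',kx,'y from corner',ky, '-> ymin',225-ky)
O=K-225*ey+12*ex;O2=A+70*ex-(225-ky)*ey;print('origin by knob',O,'by corners',O2)
O=(O+O2)/2
P=lambda x,y,z:np.r_[O+x*ex+y*ey,z]
for s,y in((1,-85),(2,0),(3,85)):
    print('st',s,P(0,y,60),[np.round(w2pix(f,P(x,y+dy,65))).tolist() for x in(-37,-25,25,37) for dy in(-28,28)], 'valley',[np.round(w2pix(f,P(x,y,44))).tolist() for x in(-37,-25)])
for u in(('spindle a end collar',(320,200),(320,238)),('b',(605,208),(608,300))):
    print(u[0],pix2w(f,*u[1],168 if 'a ' in u[0] else 18),pix2w(f,*u[2],168 if 'a ' in u[0] else 18))
E
python3 fx.py
```

```text
[ 405.54253991 -290.96901075] [457.90003259  89.10005004] [492.71637735  46.17446131] 383.6584392538058
yaw -7.843574999359446
knob x (want -12) -29.651371986335953 y from corner 345.8858003762723 -> ymin -120.8858003762723
origin by knob [ 473.89857905 -178.35814315] by corners [ 491.38481078 -180.76700866]
st 1 [ 471.04182789 -263.76734468   60.        ] [[36.0, 284.0], [106.0, 284.0], [40.0, 298.0], [109.0, 299.0], [56.0, 352.0], [121.0, 354.0], [60.0, 364.0], [124.0, 366.0]] valley [[87.0, 273.0], [90.0, 286.0]]
st 2 [ 482.64169492 -179.56257591   60.        ] [[143.0, 285.0], [217.0, 285.0], [146.0, 299.0], [219.0, 300.0], [156.0, 355.0], [225.0, 356.0], [158.0, 367.0], [226.0, 368.0]] valley [[190.0, 274.0], [191.0, 287.0]]
st 3 [494.24156194 -95.35780713  60.        ] [[256.0, 286.0], [332.0, 286.0], [257.0, 300.0], [332.0, 300.0], [261.0, 356.0], [331.0, 356.0], [262.0, 368.0], [331.0, 369.0]] valley [[296.0, 274.0], [296.0, 288.0]]
spindle a end collar [375.8758511  -59.78969058 168.        ] [390.77619152 -61.8070987  168.        ]
b [444.14903244 175.67737095  18.        ] [534.84424989 190.88165046  18.        ]
```

```bash
sed -i 's/^O=(O+O2)\/2/O=np.array([472.7,-178.2])/' fx.py; cat >> fx.py <<'E'
im=cv2.imread('pics/w2.png')
for y in(-85,0,85):
    for x in(-37,-25,25,37):
        for a,b in(((-28,65),(-28,6)),((28,65),(28,6)),((-28,65),(-21,65)),((28,65),(21,65)),((-21,65),(0,44)),((0,44),(21,65))):
            cv2.line(im,*[tuple(int(v) for v in np.round(w2pix(f,P(x,y+c[0],c[1])))) for c in(a,b)],(0,255,255) if x in(-37,37) else (0,255,0),1)
cv2.imwrite('pics/o2.png',cv2.resize(im[215:400,20:500],None,fx=1.66,fy=1.66,interpolation=cv2.INTER_CUBIC))
E
python3 fx.py|grep -c st
```

```text
3
```

View pics/o2.png

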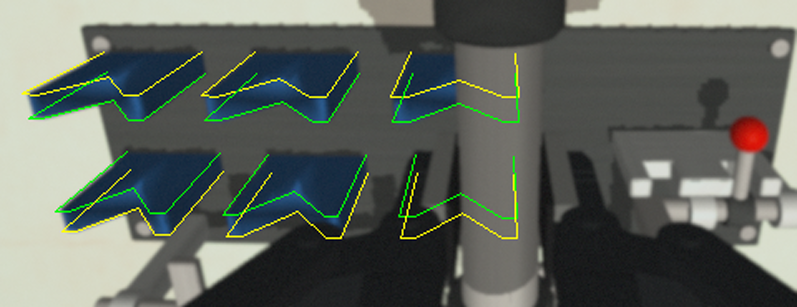

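The overlaid V-block outlines match the image to about 1.5 mm, and the model needs +1.5 mm in y. Now I check where the spindle sits in the grip.

```bash
python3 - <<'E'
from h import *
f=load('w2');o=r.get_obs()
M=R.from_quat(np.roll(o['tcp_rot'],-1)).as_matrix()
for v in(236,240,244):
    p=pix2w(f,321,v,179.5); print(v,M.T@(p-o['eef_pos']))
im=cv2.imread('pics/w2.png')[:,321].astype(int).sum(1); print(im[180:250:2])
need(484.1,-92.6,300,82.15)
E
```

```text
236 [ 45.06972614   0.49678968 149.44017965]
240 [ 43.5763288    0.49618549 149.44105574]
244 [ 42.07140651   0.49557815 149.4419386 ]
[414 408 415 409 304 112  56  74 104 105 114 137 143 152 153 149 152 149
 151 152 156 151 151 151 150 142 152 144 152 150 143 147 277 334 332]
turn 0.004 shift [-56.1 -17.7  29. ] q7 1.45 tilt [0.001 0.   ] clk 4.5
```

```bash
python3 -m pendant '[[-1,[-15,-5,0],0.004],[-1,[-25,-8,0],0],[-1,[-17,-5,10],0],[-1,[0,0,25],0],[-1,[0,0,25],0]]' && python3 -m pendant '[[-1,[0,0,15],0],[-1,[0,0,9],0],[-1,[0,0,0],0],[-1,[0,0,0],0],[-1,[0,0,0],0]]'; python3 -c "
from h import *
need(484.1,-92.6,245,82.15); save('wrist','w3'); need(484.1,-92.6,245,82.15)"
```

```text
clock: 4.88
eef_pos: [487.2, -91.9, 269.1]
tcp_rot: [0.002, 0.067, 0.998, 0.0]
force: [-0.1, 0.1, -2.4]
width: 20.2
grasp_force: 42.8
clock: 5.3
eef_pos: [485.8, -92.7, 245.7]
tcp_rot: [0.001, 0.068, 0.998, 0.0]
force: [-0.8, -0.5, -0.8]
width: 20.4
grasp_force: 42.8
turn 0.001 shift [ 1.7 -0.1  0.7] q7 1.42 tilt [ 0.002 -0.   ] clk 5.3
turn 0.001 shift [1.7 0.1 0.9] q7 1.42 tilt [ 0.002 -0.   ] clk 5.3
```

View pics/w3.png

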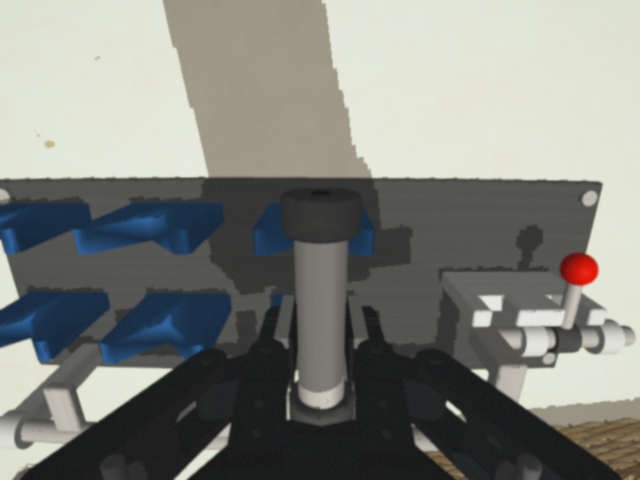

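```bash
python3 - <<'E'
from h import *
f=load('w3')
a,b=pix2w(f,254,250,65),pix2w(f,373,250,65);print(a,b,np.linalg.norm(a-b),(a+b)/2)
k=pix2w(f,579,269,50);print('knob',k)
ey=np.array([.1366,.9906]);ex=np.array([.9906,-.1366])
print('O by knob',k[:2]-225*ey+12*ex,'O by block',((a+b)/2)[:2]-85*ey+25*ex)
for v in(240,243):
    p=pix2w(f,321,v,96);print('collar inner',p, (p[:2]-((a+b)/2)[:2])@ex)
im=cv2.imread('pics/w3.png')[150:300,200:440]
cv2.imwrite('pics/c3.png',cv2.resize(im,None,fx=3.3,fy=3.3,interpolation=cv2.INTER_CUBIC))
E
```

```text
[ 454.0117133  -117.42961017   65.        ] [461.2719409  -63.68581941  65.        ] 54.231964277754436 [457.6418271  -90.55771479  65.        ]
knob [492.37641031  45.58126169  50.        ]
O by knob [ 473.52861031 -178.94293831] O by block [ 470.7958271  -178.17371479]
collar inner [443.24126412 -85.20622052  96.        ] -14.996211807916557
collar inner [444.36097111 -85.35698584  96.        ] -13.866435518948663
```

View pics/c3.png

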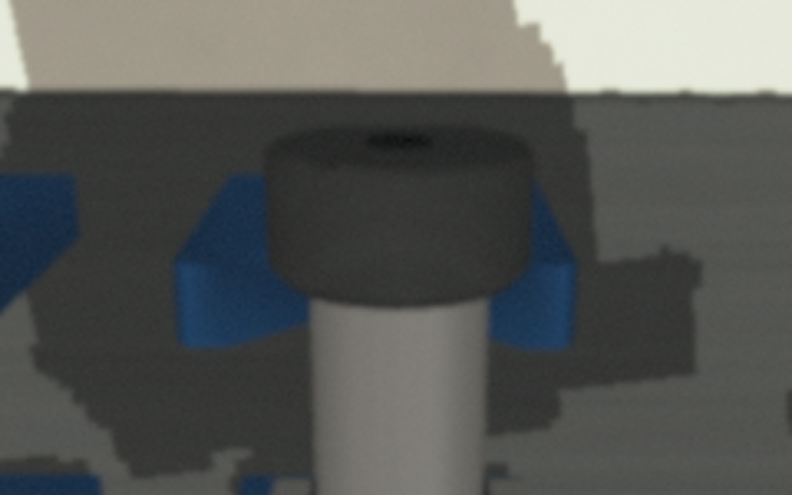

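```bash
python3 -m pendant '[[-1,[-1,-3,0],0],[-1,[0,0,5],0],[-1,[0,0,5],0],[-1,[0,0,3],0],[-1,[0,0,0],0]]' && python3 -m pendant '[[-1,[0,0,2],0],[-1,[0,0,2],0],[-1,[0,0,2],0],[-1,[0,0,0],0],[-1,[0,0,0],0]]'
```

```text
clock: 5.77
eef_pos: [485.1, -96.4, 230.8]
tcp_rot: [-0.001, 0.068, 0.998, 0.0]
force: [0.4, 0.3, -2.0]
width: 20.9
grasp_force: 42.8
clock: 6.18
eef_pos: [485.7, -96.3, 225.6]
tcp_rot: [0.0, 0.068, 0.998, 0.0]
force: [0.0, 0.6, -1.8]
width: 20.1
grasp_force: 42.9
```

```bash
python3 -m pendant '[[-1,[0,0,1],0],[-1,[0,0,0.5],0],[-1,[0,0,0],0],[-1,[0,0,0],0],[-1,[0,0,0],0]]' && python3 -m pendant '[[-0.5,[0,0,0],0],[-0.2,[0,0,0],0],[-0.2,[0,0,0],0],[-0.2,[0,0,0],0],[-0.2,[0,0,0],0]]'  && python3 -m pendant '[[-0.2,[0,0,-10],0],[-0.2,[0,0,-25],0],[-0.2,[0,0,-35],0],[-0.2,[0,0,-15],0],[-0.2,[0,0,0],0]]'; python3 -c "
from h import *
save('wrist','w4')"
```

```text
clock: 6.6
eef_pos: [485.7, -96.2, 225.3]
tcp_rot: [0.0, 0.068, 0.998, -0.0]
force: [-2.7, 1.9, 10.9]
width: 20.2
grasp_force: 44.3
clock: 7.02
eef_pos: [485.6, -96.4, 224.1]
tcp_rot: [-0.0, 0.068, 0.998, 0.0]
force: [-0.1, 0.2, -0.3]
width: 34.4
grasp_force: 0.0
clock: 7.43
eef_pos: [487.4, -96.5, 313.6]
tcp_rot: [0.004, 0.068, 0.998, -0.001]
force: [0.2, 0.1, 0.9]
width: 34.0
grasp_force: 0.0
```

View pics/w4.png

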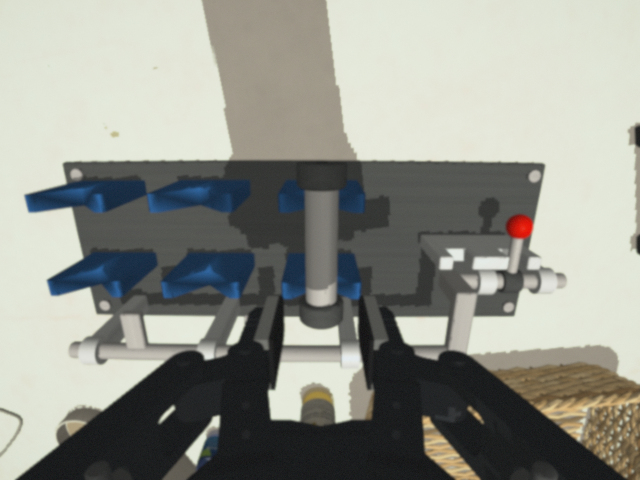

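Spindle a is seated in station 3 (collar ends at (321,175) and (320,315)). Now I shut the fingers and try rolling it from the top.

```bash
python3 -m pendant '[[-1,[0,-6,0],0],[-1,[0,0,0],0],[-1,[0,0,0],0],[-1,[0,0,0],0],[-1,[0,0,0],0]]' 60; python3 -m pendant '[[-1,[0,0,20],0],[-1,[0,0,20],0],[-1,[0,0,14],0],[-1,[0,0,4],0],[-1,[0,0,0],0]]'; python3 -c "
from h import *
need(485,-96,244,82.15)"
```

```text
clock: 7.9
eef_pos: [484.5, -102.3, 308.4]
tcp_rot: [-0.001, 0.068, 0.998, 0.0]
force: [0.0, -0.2, -0.7]
width: -0.2
grasp_force: 0.0
clock: 8.32
eef_pos: [484.1, -102.0, 249.8]
tcp_rot: [-0.002, 0.068, 0.998, 0.0]
force: [-0.4, -0.3, 0.4]
width: -0.3
grasp_force: 0.0
turn 0.001 shift [-0.1  6.1  5.8] q7 1.44 tilt [-0.003  0.001] clk 8.3
```

```bash
for i in 1 2; do python3 -m pendant '[[-1,[0,0,1],0],[-1,[0,0,1],0],[-1,[0,0,1],0],[-1,[0,0,0],0],[-1,[0,0,0],0]]' | egrep 'eef|force: \['; done
```

```text
eef_pos: [485.0, -102.4, 248.7]
force: [-0.0, 0.6, -0.3]
eef_pos: [484.7, -102.3, 245.1]
force: [0.3, 0.7, -0.2]
```

```bash
for i in 1 2 3; do python3 -m pendant '[[-1,[0,0,1],0],[-1,[0,0,0],0],[-1,[0,0,0],0],[-1,[0,0,0],0],[-1,[0,0,0],0]]' | egrep 'eef|force: \['; done
```

```text
eef_pos: [484.9, -102.3, 244.4]
force: [-1.0, 1.0, 3.8]
eef_pos: [485.0, -102.3, 244.1]
force: [-4.3, 1.4, 12.0]
eef_pos: [485.0, -102.3, 243.9]
force: [-5.8, 0.3, 19.5]
```

```bash
python3 -m pendant '[[-1,[0,2,-1],0],[-1,[0,2,0],0],[-1,[0,2,0],0],[-1,[0,0,0],0],[-1,[0,0,0],0]]' | egrep 'eef|force: \[';  python3 -m pendant '[[-1,[0,2,0],0],[-1,[0,2,0],0],[-1,[0,2,0],0],[-1,[0,0,0],0],[-1,[0,0,0],0]]' | egrep 'eef|force: \[';python3 -c "
from h import *
f=save('wrist','w5');im=f['img'][120:330,220:430];im=cv2.resize(im,None,fx=2.6,fy=2.6,interpolation=cv2.INTER_CUBIC);cv2.imwrite('pics/c5.png',im)"
```

```text
eef_pos: [485.4, -99.2, 244.8]
force: [-5.6, -7.1, 18.9]
eef_pos: [486.0, -95.4, 245.9]
force: [-10.6, -11.4, 30.0]
```

View pics/c5.png

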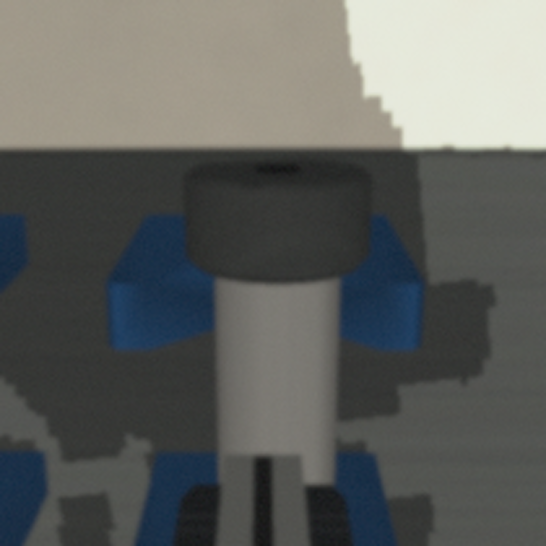

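The rod climbs the V face instead of spinning: the shove ratio of about 0.4 and the rising z mean V friction is too high. Instead I'll roll each spindle 180° on the open table with the shut fingertips on the journal's top, then set it in the V's flats up. I start with b.

```bash
python3 -m pendant '[[-1,[0,-2,-1],0],[-1,[0,-2,-1],0],[-1,[0,-2,-4],0],[-1,[0,0,-15],0],[-1,[0,0,-25],0]]' |egrep 'force: \[' ; python3 -m pendant '[[-1,[0,15,-10],0],[-1,[0,30,0],0],[-1,[0,38,0],0],[-1,[0,38,0],0],[-1,[0,38,0],-0.07]]' |egrep 'force: \[' ; python3 -m pendant '[[-1,[0,38,0],-0.1],[-1,[0,38,0],-0.1],[-1,[0,30,0],0],[-1,[0,13,0],0],[-1,[0,0,0],0]]'; python3 -c "
from h import *
need(490,187,300,98.5)
f=save('wrist','w6')"
```

```text
force: [0.7, -0.9, 0.5]
force: [1.1, 0.2, -0.1]
clock: 12.53
eef_pos: [501.5, 184.6, 299.1]
tcp_rot: [-0.0, -0.07, 0.998, 0.002]
force: [0.1, -0.5, 0.5]
width: 0.2
grasp_force: 0.0
turn -0.008 shift [11.   4.1 -0.9] q7 1.12 tilt [-0.001  0.003] clk 12.5
```

View pics/w6.png

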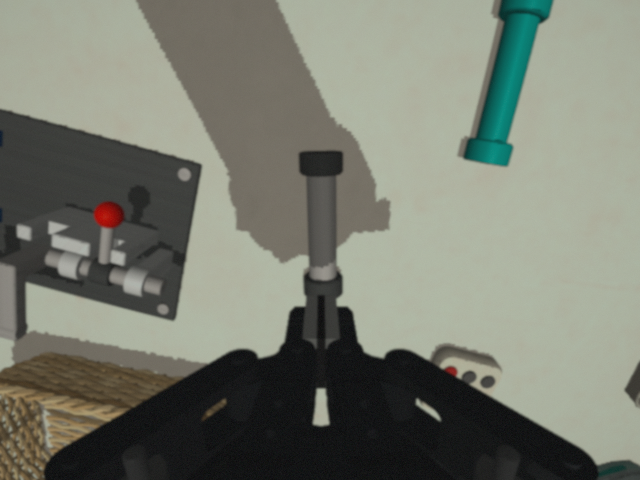

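Spindle b is at image (321,162) to (322,283), in line with the tool.

```bash
python3 - <<'E'
from h import *
f=load('w6');o=r.get_obs();M=R.from_quat(np.roll(o['tcp_rot'],-1)).as_matrix()
for p,z in(((321,158),20),((322,283),20),((321,172),28),((322,274),28)): 
    q=pix2w(f,*p,z);print(q,M.T@(q-o['eef_pos']))
E
```

```text
[440.92623584 178.67122628  20.        ] [ 60.82773198   4.91505923 278.96138147]
[535.21478318 192.99309548  20.        ] [-34.53428221   6.15162937 278.90446709]
[449.52106606 179.87006995  28.        ] [ 52.15458712   4.93087618 270.95609317]
[524.17323277 191.34113128  28.        ] [-23.36559516   6.04051229 270.91116342]
```

```bash
python3 -m pendant '[[-1,[7,-2,20],0],[-1,[7,-2,30],0],[-1,[0,0,25],0],[-1,[0,0,17],0],[-1,[0,0,7],0]]' |egrep 'eef|force: \['; python3 -m pendant '[[-1,[0,0,1],0],[-1,[0,0,1],0],[-1,[0,0,0],0],[-1,[0,0,0],0],[-1,[0,0,0],0]]'|egrep 'eef|force: \['; python3 -m pendant '[[-1,[0,0,1],0],[-1,[0,0,0],0],[-1,[0,0,0],0],[-1,[0,0,0],0],[-1,[0,0,0],0]]'|egrep 'eef|force: \['
```

```text
eef_pos: [488.5, 171.3, 197.5]
force: [-0.1, -0.9, 0.2]
eef_pos: [490.1, 173.9, 199.3]
force: [0.4, 0.3, -0.2]
eef_pos: [489.5, 173.9, 197.3]
force: [-0.8, 0.3, 0.5]
```

```bash
for i in 1 2; do python3 -m pendant '[[-1,[0,0,1],0],[-1,[0,0,0],0],[-1,[0,0,0],0],[-1,[0,0,0],0],[-1,[0,0,0],0]]'|egrep 'eef|force: \['; done
```

```text
eef_pos: [489.5, 173.9, 196.2]
force: [0.9, 0.3, 0.1]
eef_pos: [489.6, 173.9, 195.4]
force: [0.9, -0.4, 2.9]
```

```bash
python3 -m pendant '[[-1,[0,0,1],0],[-1,[0,0,0.5],0],[-1,[0,1,0],0],[-1,[0,1,0],0],[-1,[0,0,0],0]]'|egrep 'eef|force: \['; python3 -m pendant '[[-1,[0,1,-0.4],0],[-1,[0,1.2,-0.5],0],[-1,[0,2.2,-0.7],0],[-1,[0,2.2,-0.5],0],[-1,[0,0,0],0]]'|egrep 'eef|force: \['; python3 -m pendant '[[-1,[0,2.3,-0.4],0],[-1,[0,2.4,-0.4],0],[-1,[0,2.6,-0.2],0],[-1,[0,2.6,-0.1],0],[-1,[0,0,0],0]]'|egrep 'eef|force: \['
```

```text
eef_pos: [489.6, 174.7, 194.8]
force: [-3.0, -4.8, 15.6]
eef_pos: [488.3, 182.7, 195.8]
force: [0.7, -2.3, 1.8]
eef_pos: [487.2, 192.1, 197.7]
force: [-0.8, -5.0, 11.6]
```

```bash
python3 -c "
from h import *
f=save('wrist','w7');im=f['img'][160:400,200:440];im=cv2.resize(im,None,fx=2.4,fy=2.4,interpolation=cv2.INTER_CUBIC);cv2.imwrite('pics/c7.png',im)"
```

```text
(no output)
```

View pics/c7.png

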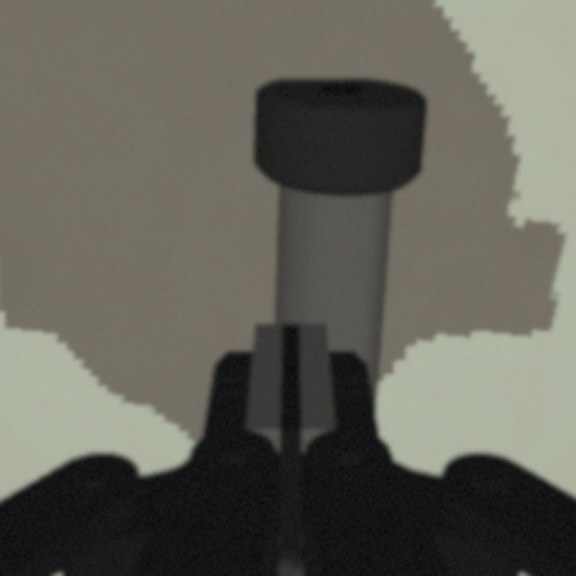

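The fingertips are at image x 292 and the rod axis at 335, so the rod lags by about 8.6 mm. With z rising, it is tipping onto its collars' round, so I carry on.

```bash
python3 -m pendant '[[-1,[0,2,-0.3],0],[-1,[0,2,-0.2],0],[-1,[0,2,-0.1],0],[-1,[0,2,0],0],[-1,[0,2,0],0]]'|egrep 'eef|force: \['; python3 -m pendant '[[-1,[0,2,0],0],[-1,[0,2,0],0],[-1,[0,2,0],0],[-1,[0,2,0],0],[-1,[0,0,0],0]]'|egrep 'eef|force: \['; python3 -m pendant '[[-1,[0,3,0],0],[-1,[0,3,0],0],[-1,[0,3,0],0],[-1,[0,3,0],0],[-1,[0,0,0],0]]'|egrep 'eef|force: \['; python3 -c "
from h import *
f=save('wrist','w8');im=f['img'][160:400,200:440];im=cv2.resize(im,None,fx=2.4,fy=2.4,interpolation=cv2.INTER_CUBIC);cv2.imwrite('pics/c8.png',im)"
```

```text
eef_pos: [486.0, 202.9, 199.6]
force: [-5.4, -4.0, 24.3]
eef_pos: [484.8, 212.9, 199.9]
force: [-4.7, 1.0, 21.7]
eef_pos: [483.5, 224.9, 199.9]
force: [-3.7, 0.6, 18.2]
```

View pics/c8.png

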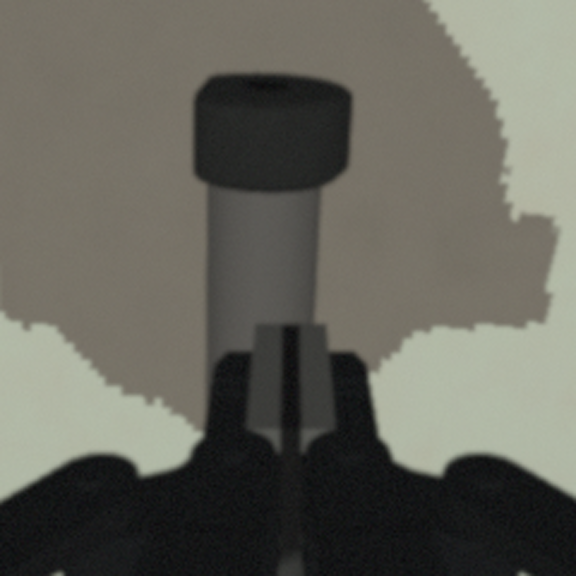

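The fingers are at image x 291, the rod axis at 264, and the collar flat now faces left (-y), so it has rolled about 97°. I re-place the fingers and give a second stroke. My picture views are used up, so from here I measure by image code only.

```bash
python3 -m pendant '[[-1,[0,0,-1],0],[-1,[0,0,-2],0],[-1,[0,0,-8],0],[-1,[0,-7,0],0],[-1,[0,-6,0],0]]'|egrep 'eef|force: \['; python3 -m pendant '[[-1,[0,0,4],0],[-1,[0,0,4],0],[-1,[0,0,2],0],[-1,[0,0,1],0],[-1,[0,0,0],0]]'|egrep 'eef|force: \['; python3 -m pendant '[[-1,[0,2,0],0],[-1,[0,3,0],0],[-1,[0,3,0],0],[-1,[0,3,0],0],[-1,[0,0,0],0]]'|egrep 'eef|force: \['
```

```text
eef_pos: [484.8, 208.9, 208.7]
force: [0.4, -1.3, -0.2]
eef_pos: [484.4, 209.1, 196.8]
force: [-0.3, 0.1, 1.2]
eef_pos: [483.1, 221.1, 197.7]
force: [0.2, 0.3, -0.5]
```

```bash
python3 - <<'E'
from h import *
f=save('wrist','w9');im=f['img']
h=cv2.cvtColor(im,cv2.COLOR_BGR2HSV)
m=cv2.inRange(h,(18,90,50),(38,255,255))
n,l,s,c=cv2.connectedComponentsWithStats(m)
print([(s[i].tolist(),c[i].round().tolist()) for i in range(1,n) if s[i][4]>15])
# collar/journal profile: rows through collar and journal
for v in(205,215,225,250,270): print(v,im[v,270:360:3].sum(1).tolist())
print(h[205:220:5,285:350:6].tolist())
E
```

```text
[([421, 207, 23, 39, 580], [432.0, 225.0]), ([0, 473, 22, 7, 106], [9.0, 477.0])]
205 [338, 338, 336, 338, 340, 341, 340, 347, 342, 341, 338, 339, 341, 345, 342, 343, 340, 337, 343, 341, 342, 342, 342, 342, 343, 334, 334, 337, 341, 342]
215 [345, 341, 346, 341, 342, 343, 345, 341, 342, 343, 340, 340, 339, 340, 344, 337, 340, 341, 340, 339, 340, 340, 339, 340, 342, 343, 340, 338, 341, 344]
225 [342, 340, 345, 348, 344, 341, 343, 346, 345, 344, 338, 339, 338, 342, 335, 338, 338, 342, 346, 342, 341, 340, 341, 339, 338, 339, 340, 339, 338, 344]
250 [342, 342, 345, 344, 345, 335, 339, 340, 335, 332, 328, 335, 335, 337, 344, 341, 339, 340, 340, 340, 340, 340, 342, 345, 343, 339, 341, 341, 336, 332]
270 [347, 341, 339, 340, 340, 340, 340, 339, 340, 336, 335, 341, 335, 338, 336, 345, 341, 343, 345, 343, 338, 341, 342, 341, 337, 344, 343, 340, 340, 338]
[[[21, 36, 121], [19, 33, 123], [21, 36, 121], [21, 34, 120], [21, 33, 122], [23, 34, 121], [19, 36, 120], [21, 36, 121], [21, 34, 121], [21, 34, 121], [20, 32, 118]], [[20, 32, 121], [20, 32, 121], [21, 36, 120], [21, 33, 122], [21, 33, 122], [19, 36, 121], [23, 34, 119], [20, 38, 120], [21, 34, 121], [21, 30, 120], [21, 36, 120]], [[20, 32, 121], [24, 34, 120], [23, 34, 121], [19, 36, 121], [19, 36, 121], [23, 34, 119], [22, 32, 120], [21, 34, 120], [23, 34, 120], [19, 36, 121], [19, 36, 122]]]
```

The rod rolled off freely to +y, with a yellow flat visible at (432,225). I raise the arm and measure by code.

```bash
python3 -m pendant '[[-1,[0,0,-20],0],[-1,[0,8,-30],0],[-1,[0,16,-30],0],[-1,[0,16,-10],0],[-1,[0,10,0],0]]'|egrep 'eef|force: \['; python3 -m pendant '[[-1,[0,0,0],0],[-1,[0,0,0],0],[-1,[0,0,0],0],[-1,[0,0,0],0],[-1,[0,0,0],0]]'|egrep 'eef|force: \['; cat > yel.py <<'E'
from h import *
import sys
def blobs(n,lo=60):
    f=save('wrist',n);im=f['img'];o=r.get_obs()
    h=cv2.cvtColor(im,cv2.COLOR_BGR2HSV)
    m=cv2.inRange(h,(18,90,50),(38,255,255))
    k,l,s,c=cv2.connectedComponentsWithStats(m)
    M=R.from_quat(np.roll(o['tcp_rot'],-1)).as_matrix()
    print('TCP',o['eef_pos'].round(1),'clk',round(o['clock'],1))
    for i in range(1,k):
        if s[i][4]>lo:
            rect=cv2.minAreaRect(np.argwhere(l==i)[:,::-1].astype(np.float32))
            print('px',c[i].round(1),s[i].tolist(),'rect',np.round(rect[1],1),round(rect[2],1),'world z%g'%Z,pix2w(f,*c[i],Z).round(1),'tool',(M.T@(pix2w(f,*c[i],Z)-o['eef_pos'])).round(1))
Z=float(sys.argv[2]);blobs(sys.argv[1])
E
python3 yel.py w10 28
```

```text
eef_pos: [477.5, 271.8, 291.0]
force: [-0.0, 0.7, 0.2]
eef_pos: [476.6, 268.3, 286.3]
force: [0.1, -0.6, -0.1]
TCP [476.7 268.5 286.6] clk 19.4
px [265.6 189.3] [254, 178, 24, 24, 503] rect [23. 23.] 90.0 world z28 [438.7 228.1  28. ] tool [ 42.6 -34.8 258.7]
px [268.  317.7] [258, 307, 21, 23, 350] rect [26.4 15.6] 21.8 world z28 [533.8 237.8  28. ] tool [-53.  -37.7 258.5]
px [ 47.5 416.8] [0, 380, 129, 76, 4728] rect [131.2  63.6] 11.6 world z28 [662.4  52.1  28. ] tool [-156.  -238.7  258.5]
px [ 22.8 464.5] [0, 449, 50, 31, 750] rect [50.4 27.1] 13.0 world z28 [730.6  15.6  28. ] tool [-218.8 -283.9  258.4]
```

```bash
cat > roll.py <<'E'
from h import *
import sys
# args: name, axis height, then approx pixel (u v) per collar
def roll(n,za,pts,dark=75):
    f=load(n);im=cv2.imread('pics/'+n+'.png');h=cv2.cvtColor(im,cv2.COLOR_BGR2HSV)
    yel=cv2.inRange(h,(18,90,50),(38,255,255))>0; dk=(h[...,2]<dark)|yel
    P=np.array(f['pose'])
    for u,v in pts:
        res=[]
        for w in range(v-4,v+5):
            a=u
            while a>0 and dk[w,a-1:a+1].any() : a-=1
            b=u
            while b<639 and dk[w,b:b+2].any(): b+=1
            ys=[x for x in range(a,b) if yel[w,x]]
            if len(ys)<3: continue
            yc=(pix2w(f,a,w,za)+pix2w(f,b,w,za))/2; ym=(pix2w(f,ys[0],w,za+12)+pix2w(f,ys[-1]+1,w,za+12))/2
            wd=np.linalg.norm(pix2w(f,a,w,za)-pix2w(f,b,w,za)); wy=np.linalg.norm(pix2w(f,ys[0],w,za+12)-pix2w(f,ys[-1]+1,w,za+12))
            d=P[:2,0]/np.linalg.norm(P[:2,0]); res.append([(ym-yc)[:2]@d,wd,wy,a,b,ys[0],ys[-1]])
        m=np.median(res,0); print('collar',(u,v),'offset(img right) %.1f mm -> %.0f deg; width %.1f yellow %.1f'%(m[0],np.degrees(np.arcsin(np.clip(m[0]/12,-1,1))),m[1],m[2]),m[3:])
a=sys.argv;q=list(map(int,a[3:]));roll(a[1],float(a[2]),list(zip(q[::2],q[1::2])))
E
python3 roll.py w10 16 266 189 268 317
```

```text
collar (266, 189) offset(img right) -5.3 mm -> -26 deg; width 32.5 yellow 15.8 [253. 300. 254. 277.]
collar (268, 317) offset(img right) -26.5 mm -> -90 deg; width 75.1 yellow 15.6 [257. 353. 258. 278.]
```

```bash
cat > phi.py <<'E'
from h import *
import sys
# name axis_z v sL sR yL yR : fit roll from near-collar pixel columns
n=sys.argv[1];za,v,sl,sr,yl,yr=map(float,sys.argv[2:8]);f=load(n)
X=np.array(f['pose'])[:3,0];d=X.copy();d[2]=0;d/=np.linalg.norm(d)
c=(pix2w(f,sl,v,za)+pix2w(f,sr,v,za))/2
best=[]
for ph in range(-89,90):
    e=[]
    for s,u in((-1,yl),(1,yr)):
        a=np.radians(ph+s*41.4);e.append(w2pix(f,c+d*16*np.sin(a)+np.array([0,0,16*np.cos(a)]))[0]-u)
    best.append((abs(e[1]),ph,e))
print(c.round(1),min(best),'by left:',min(best,key=lambda b:abs(b[2][0])),'both',min(best,key=lambda b:abs(b[2][0])+abs(b[2][1])))
E
python3 phi.py w10 16 189 253 300 254 278; python3 - <<'E'
from h import *
f=load('w10')
im=cv2.imread('pics/w10.png');h=cv2.cvtColor(im,cv2.COLOR_BGR2HSV)
for v in(183,189,195,310,317,324): print(v,h[v,246:310:2,2].tolist())
E
```

```text
[439.7 233.8  16. ] (np.float64(0.04047175213520404), -31, [np.float64(-0.8702845200208174), np.float64(-0.04047175213520404)]) by left: (np.float64(4.233933845176239), -21, [np.float64(0.009388698159568776), np.float64(4.233933845176239)]) both (np.float64(0.04047175213520404), -31, [np.float64(-0.8702845200208174), np.float64(-0.04047175213520404)])
183 [105, 107, 104, 99, 78, 92, 94, 93, 96, 92, 94, 93, 93, 93, 92, 73, 38, 37, 35, 35, 35, 30, 34, 33, 28, 25, 34, 87, 104, 104, 104, 104]
189 [104, 107, 105, 97, 77, 91, 93, 94, 93, 92, 95, 93, 94, 94, 93, 76, 37, 32, 32, 36, 33, 35, 34, 33, 32, 28, 35, 85, 104, 104, 102, 104]
195 [104, 106, 106, 100, 76, 90, 94, 94, 94, 93, 94, 93, 94, 94, 92, 77, 38, 35, 34, 32, 36, 35, 31, 31, 30, 30, 36, 88, 105, 105, 104, 105]
310 [163, 166, 164, 163, 164, 134, 125, 144, 141, 130, 108, 84, 57, 50, 48, 44, 37, 33, 32, 31, 31, 31, 29, 21, 16, 23, 17, 19, 22, 35, 52, 53]
317 [164, 163, 162, 163, 163, 143, 127, 146, 147, 146, 147, 146, 147, 146, 145, 137, 80, 50, 51, 52, 50, 37, 22, 19, 21, 20, 22, 16, 24, 42, 54, 54]
324 [163, 164, 163, 163, 164, 163, 156, 137, 122, 127, 136, 143, 146, 146, 146, 137, 83, 50, 52, 52, 45, 30, 22, 21, 22, 22, 20, 23, 26, 46, 54, 53]
```

```bash
python3 -c "
from h import *
need(486.4,238.6,215,95.7)"
```

```text
turn 0.033 shift [ -6.8 -30.6  71.6] q7 0.93 tilt [-0.001 -0.001] clk 19.4
```

```bash
python3 -m pendant '[[-1,[-3,-18,10],0.033],[-1,[-4,-18,20],0],[-1,[0,0,25],0],[-1,[0,0,16],0],[-1,[0,0,0],0]]'|egrep 'eef|force: \['; python3 yel.py w11 28; python3 - <<'E'
from h import *
im=cv2.imread('pics/w11.png');h=cv2.cvtColor(im,cv2.COLOR_BGR2HSV)
for v in(170,180,190,200,210,220,260): print(v,h[v,270:400:4,2].tolist())
E
```

```text
eef_pos: [486.6, 231.9, 212.7]
force: [0.5, -0.0, -0.8]
TCP [487.1 232.9 214.5] clk 19.9
px [350.6 207.9] [329, 193, 45, 31, 1366] rect [44. 30.] -0.0 world z28 [437.5 241.6  28. ] tool [ 47.6  13.9 186.7]
px [ 19.4 470.6] [0, 456, 45, 24, 670] rect [23. 44.] 90.0 world z28 [631.2  49.2  28. ] tool [-126.2 -196.7  186.3]
170 [114, 117, 116, 114, 114, 114, 114, 113, 114, 114, 113, 113, 116, 115, 116, 114, 115, 115, 114, 114, 116, 113, 114, 114, 113, 113, 113, 145, 178, 177, 180, 178, 179]
180 [116, 117, 116, 116, 115, 116, 114, 113, 114, 114, 115, 114, 115, 115, 113, 117, 117, 115, 115, 114, 116, 114, 113, 113, 113, 114, 113, 115, 113, 137, 178, 179, 177]
190 [114, 116, 114, 113, 115, 113, 116, 114, 115, 115, 116, 114, 42, 29, 26, 30, 29, 30, 30, 31, 25, 24, 30, 29, 27, 28, 27, 30, 62, 115, 114, 166, 177]
200 [116, 117, 116, 115, 115, 117, 115, 117, 113, 117, 117, 114, 38, 32, 38, 94, 114, 113, 113, 112, 114, 113, 112, 113, 112, 112, 42, 34, 58, 113, 114, 112, 119]
210 [116, 115, 117, 114, 115, 115, 114, 115, 115, 115, 115, 114, 39, 34, 38, 94, 113, 114, 111, 113, 112, 111, 112, 111, 112, 111, 41, 35, 74, 115, 114, 112, 113]
220 [117, 114, 114, 114, 116, 116, 115, 115, 117, 116, 116, 116, 108, 38, 38, 95, 111, 109, 112, 110, 112, 111, 111, 112, 111, 104, 40, 49, 109, 114, 114, 114, 115]
260 [114, 116, 115, 115, 113, 115, 115, 115, 115, 114, 115, 114, 114, 113, 96, 70, 75, 85, 90, 90, 88, 87, 84, 81, 76, 102, 112, 113, 113, 115, 115, 115, 116]
```

```bash
python3 phi.py w11 16 207 317 382 328.5 373.5; python3 -m pendant '[[0.3,[0,0,0],0],[0.3,[0,0,0],0],[0.3,[0,0,0],0],[0.3,[0,0,-10],0],[0.3,[0,0,0],0]]'|egrep 'eef|force: \[';python3 yel.py w12 28; python3 - <<'E'
from h import *
im=cv2.imread('pics/w12.png');h=cv2.cvtColor(im,cv2.COLOR_BGR2HSV)
for v in(190,205): print(v,h[v,290:400:2,2].tolist())
E
```

```text
[439.6 242.3  16. ] (np.float64(0.15365824272760165), 84, [np.float64(46.89949112213844), np.float64(0.15365824272760165)]) by left: (np.float64(1.8210603003144001), 1, [np.float64(0.13859045147307825), np.float64(1.8210603003144001)]) both (np.float64(1.423330817301121), 0, [np.float64(-0.3361027317237699), np.float64(1.423330817301121)])
eef_pos: [488.6, 235.2, 228.8]
force: [-0.1, -0.1, 1.0]
TCP [488.6 235.  228.3] clk 20.4
px [343.6 192.8] [323, 179, 42, 29, 1164] rect [28. 41.] 90.0 world z28 [437.5 243.1  28. ] tool [ 50.7  12.9 200.2]
px [339.4 357.2] [322, 347, 36, 21, 709] rect [20. 35.] 90.0 world z28 [533.  252.5  28. ] tool [-45.4  12.7 200.5]
px [ 17.2 453.3] [0, 433, 47, 47, 1098] rect [46. 46.] 90.0 world z28 [641.9  37.6  28. ] tool [-132.1 -212.   200.5]
px [168.5 471.7] [144, 461, 54, 19, 584] rect [53. 18.] -0.0 world z28 [641.2 146.9  28. ] tool [-142.4 -103.2  200.7]
190 [113, 114, 114, 112, 115, 113, 114, 113, 112, 112, 103, 50, 33, 33, 36, 36, 38, 73, 108, 112, 108, 111, 110, 110, 109, 111, 110, 112, 112, 109, 111, 110, 111, 111, 112, 111, 101, 55, 37, 36, 36, 75, 110, 112, 114, 112, 114, 112, 114, 113, 113, 134, 170, 172, 175]
205 [112, 113, 113, 114, 112, 114, 114, 114, 113, 115, 115, 113, 95, 55, 35, 34, 39, 70, 101, 99, 101, 102, 100, 102, 99, 98, 99, 100, 101, 101, 101, 101, 101, 101, 98, 98, 83, 43, 40, 66, 101, 110, 113, 112, 112, 113, 113, 113, 113, 112, 112, 112, 113, 129, 170]
```

Spindle b has settled with its flats up (roll about 0°). Now I straddle it and centre the fingers before closing.

```bash
python3 -m pendant '[[0.3,[1,6,5],0],[0.3,[2,6.5,10],0],[0.3,[0,0,15],0],[0.3,[0,0,10],0],[0.3,[0,0,5],0]]'|egrep 'eef|force: \['; python3 -m pendant '[[-0.1,[0,0,0],0],[-0.1,[0,0,0],0],[-0.1,[0,0,0],0],[-0.1,[0,0,0],0],[-0.1,[0,0,0],0]]'; cat > sil.py <<'E'
from h import *
import sys
n=sys.argv[1]
if len(sys.argv)<3: save('wrist',n)
im=cv2.imread('pics/'+n+'.png');h=cv2.cvtColor(im,cv2.COLOR_BGR2HSV)
yel=cv2.inRange(h,(18,90,50),(38,255,255))>0
for v in range(184,252,4):
    V=h[v,:,2].astype(int);dk=(V<72)|yel[v]
    u=np.flatnonzero(dk[230:420])+230
    y=np.flatnonzero(yel[v,230:420])+230
    if len(u)>20: print(v,'dark',u[0],u[-1],(u[0]+u[-1]+1)/2,'yel',(y[0],y[-1],(y[0]+y[-1]+1)/2) if len(y) else None)
E
python3 sil.py w13
```

```text
eef_pos: [482.3, 246.8, 179.2]
force: [0.1, 0.8, -1.1]
clock: 21.22
eef_pos: [483.9, 246.8, 182.1]
tcp_rot: [0.001, -0.05, 0.999, 0.0]
force: [-0.6, -0.3, -0.4]
width: 38.2
grasp_force: 0.0
196 dark 292 419 356.0 yel None
200 dark 283 357 320.5 yel None
204 dark 280 359 320.0 yel None
208 dark 281 359 320.5 yel (np.int64(303), np.int64(347), np.float64(325.5))
212 dark 281 359 320.5 yel (np.int64(295), np.int64(348), np.float64(322.0))
216 dark 281 359 320.5 yel (np.int64(295), np.int64(348), np.float64(322.0))
220 dark 281 359 320.5 yel (np.int64(295), np.int64(348), np.float64(322.0))
224 dark 281 359 320.5 yel (np.int64(295), np.int64(348), np.float64(322.0))
228 dark 281 358 320.0 yel (np.int64(295), np.int64(348), np.float64(322.0))
232 dark 281 358 320.0 yel (np.int64(295), np.int64(348), np.float64(322.0))
236 dark 282 358 320.5 yel (np.int64(296), np.int64(348), np.float64(322.5))
240 dark 285 354 320.0 yel (np.int64(296), np.int64(348), np.float64(322.5))
244 dark 290 350 320.5 yel (np.int64(296), np.int64(343), np.float64(320.0))
248 dark 295 344 320.0 yel None
```

```bash
python3 -m pendant '[[-0.3,[0,0,0],0],[-0.45,[0,0,0],0],[-1,[0,0,0],0],[-1,[0,0,0],0],[-1,[0,0,0],0]]' 50|tail -2;  python3 -m pendant '[[-1,[0,0,0],0],[-1,[0,0,0],0],[-1,[0,0,-5],0],[-1,[0,0,-20],0],[-1,[0,0,-30],0]]'; python3 -m pendant '[[-1,[0,0,-35],0],[-1,[0,0,-25],0],[-1,[0,0,0],0],[-1,[0,0,0],0],[-1,[0,0,0],0]]'; python3 sil.py w14
```

```text
width: 20.0
grasp_force: 48.8
clock: 22.1
eef_pos: [481.9, 245.7, 234.3]
tcp_rot: [-0.003, -0.05, 0.999, -0.001]
force: [1.1, -0.5, -1.8]
width: 20.0
grasp_force: 49.1
clock: 22.52
eef_pos: [483.0, 246.1, 295.6]
tcp_rot: [-0.001, -0.05, 0.999, -0.0]
force: [0.3, 0.2, -2.6]
width: 20.2
grasp_force: 49.2
196 dark 296 345 321.0 yel None
200 dark 284 357 321.0 yel None
204 dark 281 361 321.5 yel None
208 dark 281 361 321.5 yel None
212 dark 281 360 321.0 yel (np.int64(296), np.int64(350), np.float64(323.5))
216 dark 282 360 321.5 yel (np.int64(296), np.int64(350), np.float64(323.5))
220 dark 282 360 321.5 yel (np.int64(297), np.int64(350), np.float64(324.0))
224 dark 282 360 321.5 yel (np.int64(297), np.int64(350), np.float64(324.0))
228 dark 282 360 321.5 yel (np.int64(297), np.int64(349), np.float64(323.5))
232 dark 282 360 321.5 yel (np.int64(297), np.int64(349), np.float64(323.5))
236 dark 282 359 321.0 yel (np.int64(297), np.int64(349), np.float64(323.5))
240 dark 285 356 321.0 yel (np.int64(297), np.int64(349), np.float64(323.5))
244 dark 289 351 320.5 yel (np.int64(297), np.int64(348), np.float64(323.0))
248 dark 295 346 321.0 yel None
```

```bash
python3 - <<'E'
from h import *
f=load('w14');o=r.get_obs();M=R.from_quat(np.roll(o['tcp_rot'],-1)).as_matrix()
im=cv2.imread('pics/w14.png');h=cv2.cvtColor(im,cv2.COLOR_BGR2HSV)
print([(v,h[v,321].tolist()) for v in list(range(200,216,2))+list(range(240,262,2))])
for v in(209.5,247,250):
  for tz in(153,149): print(v,tz,(M.T@(pix2w(f,321,v,o['eef_pos'][2]-tz)-o['eef_pos'])).round(1))
need(474.1,-180.5,300,82.15)
E
```

```text
[(200, [132, 58, 22]), (202, [170, 51, 15]), (204, [15, 39, 26]), (206, [90, 24, 32]), (208, [15, 28, 36]), (210, [23, 180, 75]), (212, [24, 231, 105]), (214, [23, 231, 107]), (240, [23, 231, 108]), (242, [24, 231, 107]), (244, [23, 206, 83]), (246, [34, 45, 40]), (248, [38, 24, 43]), (250, [18, 16, 78]), (252, [25, 18, 85]), (254, [21, 21, 86]), (256, [21, 21, 86]), (258, [18, 15, 86]), (260, [20, 18, 85])]
209.5 153 [ 52.8   1.8 153.1]
209.5 149 [ 53.8   1.8 149.1]
247 153 [ 38.6   1.8 153.1]
247 149 [ 40.    1.8 149.1]
250 153 [ 37.4   1.8 153.1]
250 149 [ 38.9   1.8 149.1]
turn 0.237 shift [ -49.6 -423.7   -4.4] q7 0.95 tilt [-0.003 -0.001] clk 22.6
```

```bash
python3 -m pendant '[[-1,[0,-10,0],0.08],[-1,[0,-10,0],0.08],[-1,[0,-15,0],0.077],[-1,[0,-25,0],0],[-1,[-5,-35,0],0]]'|egrep 'grasp'; python3 -m pendant '[[-1,[-5,-38,0],0],[-1,[-5,-38,0],0],[-1,[-5,-38,0],0],[-1,[-5,-38,0],0],[-1,[-5,-38,0],0]]' |egrep 'grasp'; python3 -m pendant '[[-1,[-5,-38,0],0],[-1,[-5,-38,0],0],[-1,[-5,-30,0],0],[-1,[0,-20,0],0],[-1,[0,-5,0],0]]';python3 -m pendant '[[-1,[0,0,0],0],[-1,[0,0,0],0],[-1,[0,0,0],0],[-1,[0,0,0],0],[-1,[0,0,0],0]]'; python3 -c "
from h import *
need(469.6,-179.9,246,82.15)"
```

```text
grasp_force: 49.2
grasp_force: 49.2
clock: 23.82
eef_pos: [474.8, -176.4, 294.6]
tcp_rot: [-0.002, 0.072, 0.997, -0.001]
force: [-0.4, -0.2, -2.1]
width: 20.2
grasp_force: 49.2
clock: 24.23
eef_pos: [476.8, -170.3, 296.4]
tcp_rot: [-0.0, 0.067, 0.998, 0.0]
force: [-0.5, -0.7, -2.3]
width: 20.2
grasp_force: 49.2
turn 0.003 shift [  5.8 -10.5  50.4] q7 1.63 tilt [-0.     0.001] clk 24.2
```

```bash
python3 -m pendant '[[-1,[3,-5,10],0.003],[-1,[2.8,-5.5,20],0],[-1,[0,0,15],0],[-1,[0,0,5],0],[-1,[0,0,0],0]]'|egrep 'grasp|eef'; python3 -m pendant '[[-1,[0,0,0],0],[-1,[0,0,0],0],[-1,[0,0,0],0],[-1,[0,0,0],0],[-1,[0,0,0],0]]'; python3 sil.py w15; cat > blk.py <<'E'
from h import *
import sys
n=sys.argv[1]
im=cv2.imread('pics/'+n+'.png');h=cv2.cvtColor(im,cv2.COLOR_BGR2HSV)
m=cv2.inRange(h,(95,120,30),(125,255,255))
if n!='w3': print(r.get_obs()['eef_pos'])
k,l,s,c=cv2.connectedComponentsWithStats(m)
print([s[i].tolist() for i in range(1,k) if s[i][4]>80])
E
python3 blk.py w3; python3 blk.py w15
```

```text
eef_pos: [468.4, -181.0, 244.8]
grasp_force: 49.2
clock: 25.07
eef_pos: [469.6, -181.5, 247.1]
tcp_rot: [0.001, 0.07, 0.998, -0.0]
force: [-0.9, 0.5, -2.9]
width: 20.4
grasp_force: 49.2
184 dark 258 374 316.5 yel None
188 dark 230 378 304.5 yel None
192 dark 230 378 304.5 yel None
196 dark 230 378 304.5 yel None
200 dark 230 379 305.0 yel None
204 dark 230 419 325.0 yel None
208 dark 230 419 325.0 yel None
212 dark 230 419 325.0 yel (np.int64(297), np.int64(350), np.float64(324.0))
216 dark 230 419 325.0 yel (np.int64(297), np.int64(350), np.float64(324.0))
220 dark 230 419 325.0 yel (np.int64(297), np.int64(350), np.float64(324.0))
224 dark 230 419 325.0 yel (np.int64(297), np.int64(350), np.float64(324.0))
228 dark 230 419 325.0 yel (np.int64(297), np.int64(350), np.float64(324.0))
232 dark 230 410 320.5 yel (np.int64(297), np.int64(349), np.float64(323.5))
236 dark 230 410 320.5 yel (np.int64(297), np.int64(349), np.float64(323.5))
240 dark 230 410 320.5 yel (np.int64(297), np.int64(349), np.float64(323.5))
244 dark 230 410 320.5 yel (np.int64(297), np.int64(349), np.float64(323.5))
248 dark 230 411 321.0 yel None
[[0, 203, 223, 51, 8755], [253, 203, 40, 52, 1314], [349, 208, 26, 48, 703], [0, 292, 109, 69, 4840], [100, 294, 131, 70, 6108], [272, 295, 10, 12, 93]]
[ 469.51838849 -181.47765079  246.96733943]
[[88, 209, 145, 52, 5379], [265, 209, 29, 53, 836], [349, 209, 36, 53, 1138], [416, 209, 62, 54, 2444], [527, 229, 35, 32, 831], [114, 298, 125, 69, 5580], [408, 298, 59, 62, 2616], [505, 326, 31, 43, 837]]
```

```bash
python3 - <<'E'
from h import *
for n,tcp in(('w15',247.),('w3',245.7)):
    f=load(n);T=np.array(f['pose'])
    for v,z in(((262,65),(209,65),(248.5,tcp-153),(227.5,tcp-153)) if n=='w15' else ((254.5,65),(203,65),(242.4,tcp-149.5))):
        p=pix2w(f,321,v,z);print(n,v,z,p.round(1), 'ex',round(p[:2]@np.array([.9906,-.1366]),1),'ey',round(p[:2]@np.array([.1366,.9906]),1))
E
```

```text
w15 262 65 [ 448.2 -176.8   65. ] ex 468.1 ey -113.9
w15 209 65 [ 423.3 -173.3   65. ] ex 443.0 ey -113.9
w15 248.5 94.0 [ 431.4 -174.5   94. ] ex 451.2 ey -113.9
w15 227.5 94.0 [ 423.4 -173.4   94. ] ex 443.1 ey -113.9
w3 254.5 65 [460.3 -87.5  65. ] ex 467.9 ey -23.8
w3 203 65 [436.5 -84.3  65. ] ex 444.0 ey -23.8
w3 242.4 96.19999999999999 [444.1 -85.3  96.2] ex 451.5 ey -23.9
```

```bash
python3 -m pendant '[[-1,[-1.7,2,0],0],[-1,[0,0,5],0],[-1,[0,0,6],0],[-1,[0,0,5],0],[-1,[0,0,0],0]]'|egrep 'eef|force: \['; python3 -m pendant '[[-1,[0,0,2],0],[-1,[0,0,1],0],[-1,[0,0,0],0],[-1,[0,0,0],0],[-1,[0,0,0],0]]'|egrep 'eef|force: \['; for i in 1 2; do python3 -m pendant '[[-1,[0,0,1],0],[-1,[0,0,0],0],[-1,[0,0,0],0],[-1,[0,0,0],0],[-1,[0,0,0],0]]'|egrep 'eef|force: \['; done
```

```text
eef_pos: [470.5, -179.5, 229.0]
force: [0.0, 0.6, -1.8]
eef_pos: [471.4, -179.7, 227.6]
force: [0.7, 0.1, -1.9]
eef_pos: [471.3, -179.7, 226.5]
force: [-0.6, -0.3, -2.8]
eef_pos: [471.4, -180.0, 225.9]
force: [-1.1, -0.6, 6.4]
```

```bash
python3 -m pendant '[[-0.6,[0,0,-0.3],0],[-0.4,[0,0,0],0],[-0.2,[0,0,0],0],[-0.2,[0,0,0],0],[-0.2,[0,0,0],0]]'|egrep 'eef|width|force: \['; python3 sil.py w16; python3 -m pendant '[[-0.2,[0,0,-5],0],[-0.2,[0,0,-20],0],[-0.2,[0,0,-30],0],[-0.2,[0,0,-15],0],[-0.2,[0,0,0],0]]' |egrep eef;  python3 -m pendant '[[-0.2,[0,0,0],0],[-0.2,[0,0,0],0],[-0.2,[0,0,0],0],[-0.2,[0,0,0],0],[-0.2,[0,0,0],0]]'|egrep eef; python3 yel.py w17 72
```

```text
eef_pos: [471.3, -179.5, 225.6]
force: [-0.1, -0.4, -0.4]
width: 33.9
188 dark 230 376 303.5 yel None
192 dark 230 383 307.0 yel None
196 dark 230 384 307.5 yel None
200 dark 230 384 307.5 yel None
204 dark 230 388 309.5 yel None
208 dark 230 388 309.5 yel None
212 dark 230 419 325.0 yel (np.int64(295), np.int64(348), np.float64(322.0))
216 dark 230 419 325.0 yel (np.int64(295), np.int64(348), np.float64(322.0))
220 dark 230 419 325.0 yel (np.int64(295), np.int64(348), np.float64(322.0))
224 dark 230 419 325.0 yel (np.int64(295), np.int64(348), np.float64(322.0))
228 dark 230 419 325.0 yel (np.int64(295), np.int64(348), np.float64(322.0))
232 dark 230 387 309.0 yel (np.int64(295), np.int64(348), np.float64(322.0))
236 dark 230 384 307.5 yel (np.int64(295), np.int64(348), np.float64(322.0))
240 dark 230 419 325.0 yel (np.int64(295), np.int64(347), np.float64(321.5))
244 dark 230 419 325.0 yel (np.int64(295), np.int64(347), np.float64(321.5))
248 dark 230 419 325.0 yel None
eef_pos: [472.9, -180.1, 299.6]
eef_pos: [470.9, -179.5, 294.9]
TCP [ 471.  -179.6  295. ] clk 28.1
px [321.2 194.5] [303, 182, 37, 27, 936] rect [26. 36.] 90.0 world z72 [ 425.2 -171.1   72. ] tool [ 46.2   1.9 223.1]
px [320.9 343.2] [305, 334, 33, 20, 603] rect [32. 19.] 0.0 world z72 [ 520.8 -184.6   72. ] tool [-50.3   1.9 222.9]
px [594.7 413.4] [522, 384, 118, 67, 4300] rect [ 63.1 117.5] 84.5 world z72 [612.6   6.9  72. ] tool [-114.6  204.3  222.9]
px [619.7 456.9] [598, 451, 42, 13, 308] rect [12. 41.] 90.0 world z72 [664.8  36.5  72. ] tool [-162.1  240.9  222.9]
px [463.8 470.7] [454, 454, 25, 26, 321] rect [31.1 18.4] 45.0 world z72 [653.2 -90.9  72. ] tool [-168.4  113.1  222.8]
px [627.9 470.1] [616, 464, 24, 13, 181] rect [11.3 23.4] 83.7 world z72 [682.7  47.3  72. ] tool [-178.3  254.1  222.9]
```

Spindle b is seated in station 2 with its flats up (yellow at (321,194) and (321,343)). Now I fetch spindle a from station 3 and take it to the table to roll it.

```bash
python3 -m pendant '[[-0.2,[0,20,0],0],[-0.2,[0,30,0],0],[-0.2,[0,25,0],0],[-0.2,[0,10,5],0],[-0.2,[0,0,20],0]]'|egrep eef; python3 -m pendant '[[-0.2,[0,0,25],0],[-0.2,[0,0,15],0],[-0.2,[0,0,5],0],[-0.2,[0,0,0],0],[-1,[0,0,0],0]]'|egrep 'eef|force: \['; python3 -m pendant '[[-1,[0,0,0],0],[-1,[0,0,0],0],[-1,[0,0,0],0],[-1,[0,0,-5],0],[-1,[0,0,-20],0]]'; python3 -m pendant '[[-1,[0,0,-30],0],[-1,[0,0,-30],0],[-1,[0,10,-5],0],[-1,[0,25,0],-0.05],[-1,[0,38,0],-0.05]]'|egrep grasp;python3 -m pendant '[[-1,[0,38,0],-0.05],[-1,[0,38,0],0],[-1,[0,38,0],0],[-1,[0,38,0],0],[-1,[0,25,0],0]]'; python3 -c "
from h import *
need(487,165,205,90)"
```

```text
eef_pos: [485.1, -92.6, 272.6]
eef_pos: [483.2, -95.8, 225.8]
force: [-0.6, 0.4, -0.0]
clock: 29.38
eef_pos: [481.7, -95.4, 249.4]
tcp_rot: [-0.002, 0.07, 0.998, 0.0]
force: [-0.8, 0.2, -1.1]
width: 19.8
grasp_force: 49.0
grasp_force: 49.1
clock: 30.22
eef_pos: [490.5, 158.5, 316.2]
tcp_rot: [0.0, -0.007, 1.0, 0.001]
force: [-0.1, 0.4, -1.2]
width: 20.3
grasp_force: 49.2
turn 0.014 shift [  3.6   6.3 111.3] q7 1.06 tilt [0.001 0.002] clk 30.2
```

```bash
python3 -m pendant '[[-1,[2,3,25],0],[-1,[1,3,35],0],[-1,[0,0,35],0],[-1,[0,0,20],0],[-1,[0,0,12],0]]'|egrep 'eef|force: \['; python3 -m pendant '[[-1,[0,0,5],0],[-1,[0,0,3],0],[-1,[0,0,1],0],[-1,[0,0,0],0],[-1,[0,0,0],0]]'|egrep 'eef|force: \['; python3 -m pendant '[[-1,[0,0,1],0],[-1,[0,0,0],0],[-1,[0,0,0],0],[-1,[0,0,0],0],[-1,[0,0,0],0]]'|egrep 'eef|force: \['
```

```text
eef_pos: [486.8, 159.9, 186.1]
force: [-1.2, 0.3, -1.6]
eef_pos: [489.2, 160.1, 181.1]
force: [0.0, 0.9, -1.7]
eef_pos: [488.5, 159.9, 179.0]
force: [0.3, -0.1, -1.5]
```

```bash
python3 -m pendant '[[-1,[0,0,1],0],[-1,[0,0,0],0],[-1,[0,0,0],0],[-1,[0,0,0],0],[-1,[0,0,0],0]]'|egrep 'eef|force: \[';python3 -m pendant '[[-0.6,[0,0,0],0],[-0.3,[0,0,0],0],[-0.2,[0,0,0],0],[-0.2,[0,0,0],0],[-0.2,[0,0,0],0]]'|egrep 'eef|width|force: \['; python3 -m pendant '[[-0.2,[0,0,-5],0],[-0.2,[0,0,-15],0],[-0.2,[0,0,-20],0],[-1,[0,-5,0],0],[-1,[0,-4,0],0]]'|egrep 'eef|width|force: \['; python3 -m pendant '[[-1,[0,0,0],0],[-1,[0,0,0],0],[-1,[0,0,0],0],[-1,[0,0,0],0],[-1,[0,0,0],0]]'|egrep 'eef|width|force: \['; python3 sil.py w18;python3 yel.py w19 28
```

```text
eef_pos: [488.5, 160.0, 178.3]
force: [-1.8, -1.5, 5.5]
eef_pos: [488.5, 159.9, 177.7]
force: [-0.2, 0.5, 0.1]
width: 34.1
eef_pos: [489.2, 150.9, 218.9]
force: [0.2, -0.2, 0.4]
width: 10.8
eef_pos: [488.3, 151.1, 217.3]
force: [-0.7, 1.5, -0.5]
width: -0.3
184 dark 312 365 339.0 yel None
188 dark 308 369 339.0 yel None
192 dark 308 369 339.0 yel None
196 dark 308 369 339.0 yel None
200 dark 308 369 339.0 yel None
204 dark 308 369 339.0 yel None
208 dark 308 369 339.0 yel None
212 dark 309 368 339.0 yel None
216 dark 311 366 339.0 yel None
220 dark 318 360 339.5 yel None
TCP [488.4 151.1 217.5] clk 33.2
```

```bash
python3 -m pendant '[[-1,[0,2,10],0],[-1,[0,0,8],0],[-1,[0,0,2],0],[-1,[0,0,1],0],[-1,[0,0,0],0]]'|egrep 'eef|force: \['; python3 -m pendant '[[-1,[0,0,0.7],0],[-1,[0,0,0],0],[-1,[0,0,0],0],[-1,[0,0,0],0],[-1,[0,0,0],0]]'|egrep 'eef|force: \['; python3 -m pendant '[[-1,[0,0,0.8],0],[-1,[0,0,0],0],[-1,[0,0,0],0],[-1,[0,0,0],0],[-1,[0,0,0],0]]'|egrep 'eef|force: \['
```

```text
eef_pos: [487.9, 153.0, 196.3]
force: [-2.4, -0.2, 3.4]
eef_pos: [487.9, 153.1, 196.2]
force: [-3.8, -0.5, 8.8]
eef_pos: [487.9, 153.1, 196.0]
force: [-5.7, -1.6, 16.0]
```

```bash
python3 -m pendant '[[-1,[0,1,0],0],[-1,[0,1,-0.2],0],[-1,[0,1,-0.4],0],[-1,[0,1.2,-0.5],0],[-1,[0,0,0],0]]'|egrep 'eef|force: \['; python3 -m pendant '[[-1,[0,2.2,-0.7],0],[-1,[0,2.2,-0.5],0],[-1,[0,2.3,-0.4],0],[-1,[0,2.4,-0.4],0],[-1,[0,0,0],0]]'|egrep 'eef|force: \['; python3 -m pendant '[[-1,[0,2.6,-0.2],0],[-1,[0,2.6,-0.1],0],[-1,[0,2,0],0],[-1,[0,2,0],0],[-1,[0,0,0],0]]'|egrep 'eef|force: \['; python3 sil.py w20
```

```text
eef_pos: [488.3, 156.2, 196.5]
force: [-0.9, -3.8, 7.1]
eef_pos: [488.2, 166.0, 199.2]
force: [-3.9, -3.6, 14.1]
eef_pos: [488.0, 176.7, 200.0]
force: [-5.4, 0.3, 18.1]
192 dark 290 347 319.0 yel None
196 dark 281 351 316.5 yel None
200 dark 281 351 316.5 yel None
204 dark 281 351 316.5 yel None
208 dark 282 351 317.0 yel None
212 dark 282 351 317.0 yel None
216 dark 282 350 316.5 yel None
220 dark 282 350 316.5 yel None
224 dark 282 350 316.5 yel None
228 dark 284 348 316.5 yel None
232 dark 289 343 316.5 yel None
236 dark 294 335 315.0 yel None
```

```bash
python3 -m pendant '[[-1,[0,2,0],0],[-1,[0,2.5,0],0],[-1,[0,2.5,0],0],[-1,[0,2.5,0],0],[-1,[0,2,0],0]]'|egrep 'eef|force: \['; python3 -m pendant '[[-1,[0,1,0],0],[-1,[0,0,0],0],[-1,[0,0,0],0],[-1,[0,0,-1],0],[-1,[0,0,-1.5],0]]'|egrep 'eef|force: \['; python3 -m pendant '[[-1,[0,0,-6],0],[-1,[0,0,-20],0],[-1,[0,0,-15],0],[-1,[0,10,0],0],[-1,[0,0,0],0]]'|egrep 'eef|force: \['; python3 sil.py w21; python3 yel.py w22 28
```

```text
eef_pos: [488.0, 188.0, 199.8]
force: [-4.2, 1.2, 15.0]
eef_pos: [487.9, 188.2, 201.1]
force: [-0.1, -1.1, -0.1]
eef_pos: [488.4, 199.7, 243.1]
force: [0.6, 0.4, 0.3]
184 dark 290 345 318.0 yel (np.int64(290), np.int64(315), np.float64(303.0))
188 dark 290 345 318.0 yel (np.int64(290), np.int64(315), np.float64(303.0))
192 dark 291 345 318.5 yel (np.int64(291), np.int64(315), np.float64(303.5))
196 dark 291 345 318.5 yel (np.int64(291), np.int64(315), np.float64(303.5))
200 dark 291 345 318.5 yel (np.int64(291), np.int64(315), np.float64(303.5))
204 dark 293 343 318.5 yel (np.int64(294), np.int64(315), np.float64(305.0))
208 dark 299 338 319.0 yel (np.int64(310), np.int64(314), np.float64(312.5))
TCP [487.7 198.3 241.7] clk 37.1
px [314.6 195.7] [298, 182, 33, 29, 829] rect [34.  26.2] 6.3 world z28 [441.3 197.   28. ] tool [ 46.2  -0.8 213.7]
px [ 26.5 458.4] [0, 438, 67, 42, 1623] rect [41. 66.] 90.0 world z28 [643.9 -21.6  28. ] tool [-153.9 -221.6  213.6]
px [604.6 477.1] [598, 474, 17, 6, 73] rect [16.  5.] 0.0 world z28 [659.  426.3  28. ] tool [-174.1  226.1  213.5]
```

It is swinging to flats up by itself, so I wait and measure.

```bash
for i in 1 2 3; do python3 -m pendant '[[-1,[0,0,0],0],[-1,[0,0,0],0],[-1,[0,0,0],0],[-1,[0,0,0],0],[-1,[0,0,0],0]]' >/dev/null; python3 yel.py w23_$i 28|sed -n 1,2p; done; python3 -m pendant '[[-0.1,[0,0,0],0],[-0.1,[0,0,0],0],[-0.1,[0,0,0],0],[-0.1,[0,0,0],0],[-0.1,[0,0,0],0]]' >/dev/null;for i in 1 2 3; do python3 -m pendant '[[-0.1,[0,0,0],0],[-0.1,[0,0,0],0],[-0.1,[0,0,0],0],[-0.1,[0,0,0],0],[-0.1,[0,0,0],0]]' >/dev/null; python3 yel.py w24_$i 28|sed -n 2,3p; done
```

```text
TCP [488.  197.8 242. ] clk 37.6
px [391.  195.5] [384, 182, 16, 29, 362] rect [14.  28.9] 4.1 world z28 [440.4 236.1  28. ] tool [ 47.1  38.8 214. ]
TCP [488.1 197.9 242.2] clk 38.1
px [345.6 196.5] [327, 184, 39, 27, 995] rect [26. 38.] 90.0 world z28 [441.5 212.3  28. ] tool [ 46.4  14.8 214.2]
TCP [488.  197.9 242.2] clk 38.5
px [324.4 196.2] [307, 183, 36, 28, 928] rect [27. 35.] 90.0 world z28 [441.4 201.   28. ] tool [ 46.6   3.5 214.2]
px [356.1 196.6] [338, 183, 37, 28, 963] rect [27. 36.] 90.0 world z28 [441.5 217.8  28. ] tool [ 46.4  20.3 214.2]
px [350.4 350.2] [335, 339, 32, 23, 579] rect [19.2 31.7] 82.2 world z28 [537.7 218.6  28. ] tool [-49.8  20.2 214.2]
px [361.9 196.4] [345, 183, 35, 28, 913] rect [27. 34.] 90.0 world z28 [441.3 220.8  28. ] tool [ 46.5  23.4 214.2]
px [353.1 350.4] [341, 339, 26, 23, 470] rect [18.9 26.6] 77.5 world z28 [537.9 220.3  28. ] tool [-50.   21.9 214.2]
px [364.2 196.3] [348, 183, 34, 28, 882] rect [27. 33.] 90.0 world z28 [441.2 222.1  28. ] tool [ 46.6  24.7 214.2]
px [354.4 350.5] [344, 339, 23, 24, 419] rect [18.7 24.3] 76.0 world z28 [537.9 221.2  28. ] tool [-50.1  22.7 214.2]
```

```bash
for i in 1 2 3 4 5 6 7 8 9 10; do python3 -m pendant '[[-0.1,[0,0,0],0],[-0.1,[0,0,0],0],[-0.1,[0,0,0],0],[-0.1,[0,0,0],0],[-0.1,[0,0,0],0]]' >/dev/null; python3 -m pendant '[[-0.1,[0,0,0],0],[-0.1,[0,0,0],0],[-0.1,[0,0,0],0],[-0.1,[0,0,0],0],[-0.1,[0,0,0],0]]' >/dev/null; [ $((i%2)) = 0 ] && python3 yel.py w25_$i 28|sed -n 2,3p; done; python3 sil.py w26
```

```text
px [359.3 196.4] [342, 183, 36, 28, 941] rect [27. 35.] 90.0 world z28 [441.4 219.5  28. ] tool [ 46.5  22.  214.2]
px [352.  350.2] [339, 339, 28, 23, 518] rect [19.2 28.1] 80.5 world z28 [537.7 219.6  28. ] tool [-49.9  21.2 214.2]
px [359.9 196.4] [343, 183, 36, 28, 927] rect [27. 35.] 90.0 world z28 [441.3 219.8  28. ] tool [ 46.5  22.4 214.2]
px [352.1 350.3] [339, 339, 28, 23, 511] rect [19.  28.3] 79.4 world z28 [537.8 219.7  28. ] tool [-50.   21.3 214.2]
px [359.8 196.5] [342, 183, 36, 28, 930] rect [27. 35.] 90.0 world z28 [441.4 219.7  28. ] tool [ 46.4  22.3 214.2]
px [352.  350.3] [339, 339, 28, 23, 513] rect [18.9 28.2] 79.4 world z28 [537.8 219.6  28. ] tool [-50.   21.2 214.2]
px [359.9 196.4] [343, 183, 36, 28, 925] rect [35. 27.] 0.0 world z28 [441.3 219.8  28. ] tool [ 46.5  22.4 214.2]
px [352.  350.3] [339, 339, 28, 23, 514] rect [19.1 28.2] 79.7 world z28 [537.8 219.6  28. ] tool [-50.   21.2 214.2]
px [359.8 196.5] [342, 183, 36, 28, 929] rect [27. 35.] 90.0 world z28 [441.4 219.8  28. ] tool [ 46.5  22.3 214.2]
px [352.1 350.3] [339, 339, 29, 23, 513] rect [18.9 28.4] 79.2 world z28 [537.8 219.7  28. ] tool [-50.   21.3 214.2]
184 dark 325 380 353.0 yel (np.int64(345), np.int64(377), np.float64(361.5))
188 dark 325 380 353.0 yel (np.int64(343), np.int64(377), np.float64(360.5))
192 dark 325 379 352.5 yel (np.int64(343), np.int64(377), np.float64(360.5))
196 dark 325 379 352.5 yel (np.int64(343), np.int64(377), np.float64(360.5))
200 dark 325 379 352.5 yel (np.int64(343), np.int64(377), np.float64(360.5))
204 dark 325 379 352.5 yel (np.int64(342), np.int64(376), np.float64(359.5))
208 dark 328 376 352.5 yel (np.int64(343), np.int64(375), np.float64(359.5))
212 dark 334 369 352.0 yel None
```

```bash
python3 phi.py w26 16 196 325 380 343 378; python3 -c "
from h import *
f=load('w26')
for v,u in((196,352.7),): print(pix2w(f,u,v,16))
need(490,215.5,182,90.4)"
```

```text
[443.4 217.   16. ] (np.float64(0.07110557598150535), 67, [np.float64(25.059615117445617), np.float64(-0.07110557598150535)]) by left: (np.float64(1.1490574800827176), 18, [np.float64(-0.11738823082981753), np.float64(1.1490574800827176)]) both (np.float64(1.1490574800827176), 18, [np.float64(-0.11738823082981753), np.float64(1.1490574800827176)])
[443.45197145 217.12687969  16.        ]
turn 0.003 shift [-2.1 17.6 60.2] q7 0.92 tilt [-0. -0.] clk 49.0
```

```bash
python3 -m pendant '[[-0.1,[-2,10,5],0],[-0.1,[-1.5,9,10],0],[-0.1,[0,0,20],0],[-0.1,[0,0,15],0],[-0.1,[0,0,10],0]]'|egrep 'eef|force: \['; python3 -m pendant '[[-0.1,[0,0,0],0],[-0.1,[0,0,0],0],[-0.1,[0,0,0],0],[-0.1,[0,0,0],0],[-0.1,[0,0,0],0]]' |egrep 'eef|width|force: \['; python3 sil.py w27
```

```text
eef_pos: [490.5, 218.1, 179.9]
force: [-1.2, 0.0, -0.4]
eef_pos: [491.8, 217.2, 183.1]
force: [0.8, -0.8, -0.2]
width: 38.4
188 dark 285 348 317.0 yel None
192 dark 278 355 317.0 yel None
196 dark 277 356 317.0 yel (np.int64(347), np.int64(347), np.float64(347.5))
200 dark 277 356 317.0 yel (np.int64(300), np.int64(351), np.float64(326.0))
204 dark 277 356 317.0 yel (np.int64(299), np.int64(351), np.float64(325.5))
208 dark 277 355 316.5 yel (np.int64(299), np.int64(350), np.float64(325.0))
212 dark 278 356 317.5 yel (np.int64(299), np.int64(350), np.float64(325.0))
216 dark 278 355 317.0 yel (np.int64(300), np.int64(350), np.float64(325.5))
220 dark 278 355 317.0 yel (np.int64(300), np.int64(350), np.float64(325.5))
224 dark 278 355 317.0 yel (np.int64(300), np.int64(350), np.float64(325.5))
228 dark 279 354 317.0 yel (np.int64(300), np.int64(350), np.float64(325.5))
232 dark 283 350 317.0 yel (np.int64(300), np.int64(348), np.float64(324.5))
236 dark 290 343 317.0 yel (np.int64(302), np.int64(305), np.float64(304.0))
```

```bash
python3 -m pendant '[[-0.1,[0,-3,0],0],[-0.1,[0,-3,0],0],[-0.1,[0,-2,0],0],[-0.1,[0,-1,0],0],[-0.1,[0,-0.5,0],0]]'>/dev/null; python3 sil.py w28|sed -n 5,6p; python3 -m pendant '[[-0.1,[0,-0.5,0],0],[-0.1,[0,-0.5,0],0],[-0.1,[0,-0.5,0],0],[-0.1,[0,-0.5,0],0],[-0.1,[0,-0.5,0],0]]'>/dev/null; python3 sil.py w29|sed -n 5,6p;  python3 -m pendant '[[-0.1,[0,-0.5,0],0],[-0.1,[0,-0.5,0],0],[-0.1,[0,-0.5,0],0],[-0.1,[0,0,0],0],[-0.1,[0,0,0],0]]'|egrep 'eef|force: \['; python3 sil.py w30|sed -n 5,6p
```

```text
204 dark 302 381 342.0 yel (np.int64(325), np.int64(376), np.float64(351.0))
208 dark 302 381 342.0 yel (np.int64(325), np.int64(376), np.float64(351.0))
204 dark 301 380 341.0 yel (np.int64(318), np.int64(372), np.float64(345.5))
208 dark 301 380 341.0 yel (np.int64(318), np.int64(372), np.float64(345.5))
eef_pos: [491.5, 203.4, 182.2]
force: [-0.1, -0.5, -0.1]
204 dark 299 378 339.0 yel (np.int64(311), np.int64(365), np.float64(338.5))
208 dark 299 378 339.0 yel (np.int64(311), np.int64(365), np.float64(338.5))
```

```bash
python3 -m pendant '[[-0.1,[0,3,0],0],[-0.1,[0,3,0],0],[-0.1,[0,1.5,0],0],[-0.1,[0,0,0],0],[-0.1,[0,0,0],0]]'|egrep 'eef|force: \['; python3 sil.py w31|sed -n 5,6p;for i in 1 2 3 4; do python3 -m pendant '[[-0.1,[0,0,0],0],[-0.1,[0,0,0],0],[-0.1,[0,0,0],0],[-0.1,[0,0,0],0],[-0.1,[0,0,0],0]]' >/dev/null; done;  python3 sil.py w32|sed -n 5,6p
```

```text
eef_pos: [491.4, 211.2, 182.2]
force: [0.2, 1.0, -0.7]
204 dark 278 357 318.0 yel (np.int64(288), np.int64(342), np.float64(315.5))
208 dark 278 357 318.0 yel (np.int64(288), np.int64(342), np.float64(315.5))
204 dark 278 357 318.0 yel (np.int64(287), np.int64(341), np.float64(314.5))
208 dark 278 357 318.0 yel (np.int64(287), np.int64(341), np.float64(314.5))
```

```bash
python3 -m pendant '[[-0.2,[0,1,0],0],[-0.3,[0,0,0],0],[-0.4,[0,0,0],0],[-0.42,[0,0,0],0],[-0.45,[0,0,0],0]]' 50|egrep 'eef|width'; python3 sil.py w33|sed -n 5,6p; python3 -m pendant '[[-1,[0,0,0],0],[-1,[0,0,0],0],[-1,[0,0,0],0],[-1,[0,0,0],0],[-1,[0,0,0],0]]' 50|egrep 'eef|width'; python3 sil.py w34|sed -n 5,10p; python3 -m pendant '[[-1,[0,0,-10],0],[-1,[0,0,-30],0],[-1,[0,0,-30],0],[-1,[0,0,-30],0],[-1,[0,0,-13],0]]'; python3 sil.py w35
```

```text
eef_pos: [491.4, 212.0, 182.2]
width: 23.3
204 dark 279 358 319.0 yel (np.int64(292), np.int64(346), np.float64(319.5))
208 dark 280 358 319.5 yel (np.int64(292), np.int64(346), np.float64(319.5))
eef_pos: [491.5, 212.0, 182.4]
width: 20.2
204 dark 281 360 321.0 yel (np.int64(296), np.int64(350), np.float64(323.5))
208 dark 281 360 321.0 yel (np.int64(296), np.int64(350), np.float64(323.5))
212 dark 282 360 321.5 yel (np.int64(296), np.int64(349), np.float64(323.0))
216 dark 282 360 321.5 yel (np.int64(296), np.int64(349), np.float64(323.0))
220 dark 282 360 321.5 yel (np.int64(296), np.int64(349), np.float64(323.0))
224 dark 282 359 321.0 yel (np.int64(296), np.int64(349), np.float64(323.0))
clock: 54.8
eef_pos: [492.3, 212.6, 299.1]
tcp_rot: [0.002, -0.005, 1.0, 0.001]
force: [0.8, 0.8, -1.1]
width: 19.8
grasp_force: 49.1
188 dark 299 343 321.5 yel None
192 dark 284 357 321.0 yel None
196 dark 281 360 321.0 yel None
200 dark 281 361 321.5 yel (np.int64(310), np.int64(349), np.float64(330.0))
204 dark 281 360 321.0 yel (np.int64(296), np.int64(349), np.float64(323.0))
208 dark 281 360 321.0 yel (np.int64(296), np.int64(350), np.float64(323.5))
212 dark 281 360 321.0 yel (np.int64(296), np.int64(349), np.float64(323.0))
216 dark 282 360 321.5 yel (np.int64(296), np.int64(349), np.float64(323.0))
220 dark 282 360 321.5 yel (np.int64(296), np.int64(349), np.float64(323.0))
224 dark 282 360 321.5 yel (np.int64(296), np.int64(349), np.float64(323.0))
228 dark 282 359 321.0 yel (np.int64(296), np.int64(349), np.float64(323.0))
232 dark 285 356 321.0 yel (np.int64(296), np.int64(349), np.float64(323.0))
236 dark 290 350 320.5 yel (np.int64(297), np.int64(348), np.float64(323.0))
240 dark 295 345 320.5 yel None
```

```bash
python3 -c "
from h import *
need(485.8,-96,298,82.15)"; python3 -m pendant '[[-1,[0,-10,0],0.065],[-1,[0,-20,0],0.065],[-1,[0,-33,0],0],[-1,[0,-38,0],0],[-1,[0,-38,0],0]]' |grep grasp;  python3 -m pendant '[[-1,[0,-38,0],0],[-1,[0,-38,0],0],[-1,[0,-38,0],0],[-1,[0,-25,0],0],[-1,[0,-10,0],0]]';  python3 -m pendant '[[-1,[0,0,0],0],[-1,[0,0,0],0],[-1,[0,0,0],0],[-1,[0,0,0],0],[-1,[0,0,0],0]]' |grep grasp; python3 -c "
from h import *
need(485.8,-96,246,82.15)"
```

```text
turn 0.147 shift [ -35.2 -306.9    1.5] q7 0.94 tilt [0.007 0.003] clk 54.9
grasp_force: 49.2
clock: 55.68
eef_pos: [457.3, -80.0, 294.1]
tcp_rot: [-0.002, 0.064, 0.998, -0.001]
force: [-0.9, 0.2, -1.5]
width: 20.0
grasp_force: 49.2
grasp_force: 49.2
turn 0.020 shift [-29.  -19.6  49.1] q7 1.44 tilt [-0.     0.001] clk 56.1
```

```bash
python3 -m pendant '[[-1,[-12,-9,0],0.02],[-1,[-17,-10.6,9],0],[-1,[0,0,20],0],[-1,[0,0,15],0],[-1,[0,0,5],0]]'|egrep eef; python3 -m pendant '[[-1,[0,0,0],0],[-1,[0,0,0],0],[-1,[0,0,0],0],[-1,[0,0,0],0],[-1,[0,0,0],0]]'; python3 sil.py w36|sed -n 5,7p; python3 blk.py w36;  python3 -c "
from h import *
need(485.8,-96,246,82.15)"
```

```text
eef_pos: [485.1, -96.4, 244.2]
clock: 56.93
eef_pos: [486.2, -97.4, 247.1]
tcp_rot: [0.001, 0.07, 0.998, -0.0]
force: [-0.2, -0.2, -1.2]
width: 19.9
grasp_force: 49.2
200 dark 230 375 303.0 yel (np.int64(304), np.int64(348), np.float64(326.5))
204 dark 230 376 303.5 yel (np.int64(296), np.int64(350), np.float64(323.5))
208 dark 230 376 303.5 yel (np.int64(296), np.int64(350), np.float64(323.5))
[486.07140566 -97.43473181 246.93451587]
[[169, 201, 62, 51, 2337], [349, 201, 35, 51, 1060], [0, 202, 120, 50, 4279], [263, 202, 30, 50, 873], [0, 291, 117, 68, 5075], [180, 292, 58, 63, 2775], [109, 317, 32, 44, 872]]
turn -0.003 shift [0.5 1.4 0.9] q7 1.43 tilt [ 0.001 -0.   ] clk 57.0
```

```bash
python3 -m pendant '[[-1,[0,1.4,0],0],[-1,[0,0,5],0],[-1,[0,0,6],0],[-1,[0,0,5],0],[-1,[0,0,0],0]]'|egrep 'eef|force: \['; python3 -m pendant '[[-1,[0,0,2],0],[-1,[0,0,1],0],[-1,[0,0,0],0],[-1,[0,0,0],0],[-1,[0,0,0],0]]'|egrep 'eef|force: \['; for i in 1 2; do python3 -m pendant '[[-1,[0,0,1],0],[-1,[0,0,0],0],[-1,[0,0,0],0],[-1,[0,0,0],0],[-1,[0,0,0],0]]'|egrep 'eef|force: \['; done
```

```text
eef_pos: [485.2, -95.9, 228.8]
force: [0.1, -0.3, -2.1]
eef_pos: [486.1, -96.0, 227.3]
force: [1.6, -0.5, -1.3]
eef_pos: [486.2, -96.2, 226.4]
force: [0.5, -1.2, 1.3]
eef_pos: [486.2, -96.2, 226.3]
force: [-2.5, -1.1, 11.8]
```

```bash
python3 -m pendant '[[-0.6,[0,0,-0.5],0],[-0.4,[0,0,0],0],[-0.2,[0,0,0],0],[-0.2,[0,0,0],0],[-0.2,[0,0,0],0]]'|egrep 'eef|width|force: \['; python3 sil.py w37|sed -n 5,8p; python3 -m pendant '[[-0.2,[0,0,-5],0],[-0.2,[0,0,-20],0],[-0.2,[0,0,-30],0],[-0.2,[0,0,-20],0],[-0.2,[0,0,0],0]]' |egrep eef;  python3 -m pendant '[[-1,[0,-20,-10],0],[-1,[0,-22,-10],0],[-1,[0,0,0],0],[-1,[0,0,0],0],[-1,[0,0,0],0]]'|egrep eef; python3 yel.py w38 72
```

```text
eef_pos: [485.9, -95.9, 225.4]
force: [-0.5, 1.0, -0.1]
width: 34.3
200 dark 230 381 306.0 yel None
204 dark 230 381 306.0 yel (np.int64(295), np.int64(348), np.float64(322.0))
208 dark 230 382 306.5 yel (np.int64(294), np.int64(348), np.float64(321.5))
212 dark 230 382 306.5 yel (np.int64(294), np.int64(348), np.float64(321.5))
eef_pos: [487.9, -96.2, 304.9]
eef_pos: [479.9, -137.2, 320.3]
TCP [ 479.9 -136.7  320.1] clk 60.0
px [251.8 182.2] [235, 171, 34, 24, 772] rect [23. 33.] 90.0 world z72 [ 425.4 -171.1   72. ] tool [ 48.9 -41.8 248.1]
px [387.8 181.5] [372, 170, 33, 24, 768] rect [23. 32.] 90.0 world z72 [436.7 -87.2  72. ] tool [ 49.4  42.9 248.2]
px [260.5 318.4] [246, 309, 30, 19, 524] rect [18. 29.] 90.0 world z72 [ 521.  -184.3   72. ] tool [-47.6 -41.6 248. ]
px [379.4 318.1] [365, 309, 30, 19, 504] rect [18. 29.] 90.0 world z72 [ 532.5 -100.5   72. ] tool [-47.3  43.  248.1]
px [570.4 396.2] [458, 363, 182, 117, 6732] rect [115.8 181.2] 85.6 world z72 [628.5  48.2  72. ] tool [-121.8  203.5  248.1]
px [428.4 409.6] [417, 399, 24, 23, 133] rect [31.   5.9] 37.6 world z72 [622.  -68.2  72. ] tool [-131.5   87.4  248. ]
px [575.6 422.6] [537, 413, 76, 18, 478] rect [11.4 75.5] 83.7 world z72 [658.7  56.6  72. ] tool [-150.6  216.1  248.1]
px [585.8 435.8] [560, 430, 50, 14, 315] rect [11.3 49.2] 85.2 world z72 [676.4  68.3  72. ] tool [-166.4  230.1  248.1]
px [634.  456.8] [626, 438, 14, 39, 140] rect [ 7.9 39.5] 19.7 world z72 [714.2 120.6  72. ] tool [-196.7  287.2  248.1]
px [592.3 449.3] [580, 444, 24, 11, 151] rect [ 9.9 22.5] 83.3 world z72 [694.5  77.1  72. ] tool [-183.2  241.3  248.1]
```

```bash
python3 blk.py w38; python3 - <<'E'
from h import *
f=load('w38');im=cv2.imread('pics/w38.png');h=cv2.cvtColor(im,cv2.COLOR_BGR2HSV)
m=cv2.inRange(h,(95,120,30),(125,255,255))
for v in(206,210,214,218,222,226): 
    u=np.flatnonzero(m[v]); runs=np.split(u,np.flatnonzero(np.diff(u)>3)+1); print(v,[(a[0],a[-1]) for a in runs])
ey=np.array([.1366,.9906])
for n,uu,v in(('b',251.8,182.2),('a',387.8,181.5),('bf',260.5,318.4),('af',379.4,318.1)): print(n,pix2w(f,uu,v,72)[:2]@ey)
hs=im[150:240];print(f['cx'])
E
```

```text
[ 479.93160879 -136.73253151  320.10063006]
[[91, 185, 107, 31, 2402], [273, 185, 28, 31, 742], [338, 185, 27, 31, 734], [214, 188, 25, 27, 494], [400, 189, 25, 27, 513], [108, 256, 98, 44, 2854], [221, 256, 24, 44, 661], [276, 256, 26, 44, 997], [337, 256, 26, 44, 1001], [394, 257, 23, 43, 657]]
206 [(np.int64(92), np.int64(184)), (np.int64(215), np.int64(237)), (np.int64(274), np.int64(298)), (np.int64(340), np.int64(364)), (np.int64(400), np.int64(423))]
210 [(np.int64(93), np.int64(132)), (np.int64(150), np.int64(177)), (np.int64(215), np.int64(238)), (np.int64(274), np.int64(297)), (np.int64(340), np.int64(364)), (np.int64(400), np.int64(423))]
214 [(np.int64(94), np.int64(103)), (np.int64(157), np.int64(171)), (np.int64(216), np.int64(228)), (np.int64(281), np.int64(296)), (np.int64(342), np.int64(355)), (np.int64(407), np.int64(423))]Traceback (most recent call last):
  File "<stdin>", line 5, in <module>
IndexError: index 0 is out of bounds for axis 0 with size 0
```

```bash
python3 - <<'E'
from h import *
f=load('w38');ey=np.array([.1366,.9906])
for n,uu,v,z in(('b yel',251.8,182.2,72),('b V',255,214,65),('a yel',387.8,181.5,72),('a V',381.5,214,65),('bf',260.5,318.4,72),('af',379.4,318.1,72)): print(n,(pix2w(f,uu,v,z)[:2]@ey).round(1))
need(0,0,0,82.15)
E
```

```text
b yel -111.4
b V -111.9
a yel -26.7
a V -28.3
bf -111.4
af -26.8
turn -0.002 shift [493.8  69.7 320.7] q7 1.56 tilt [-0.001  0.001] clk 60.0
```

Both spindles lie flats up (b about 2°, a about 4–8°). Now the bolt handle.

```bash
python3 -m pendant '[[0,[0,20,0],0],[0,[0,35,0],0],[0,[0,38,0],0],[0,[0,38,0],0],[0,[3,30,0],0]]'|egrep eef;python3 -m pendant '[[0,[3,15,10],0],[0,[3,6,25],0],[0,[2,0,30],0],[0,[0,0,10],0],[0,[0,0,0],0]]'|egrep eef; cat > knob.py <<'E'
from h import *
import sys
n=sys.argv[1];f=save('wrist',n);h=cv2.cvtColor(f['img'],cv2.COLOR_BGR2HSV)
m=(cv2.inRange(h,(0,150,50),(8,255,255))|cv2.inRange(h,(172,150,50),(180,255,255)))
k,l,s,c=cv2.connectedComponentsWithStats(m);o=r.get_obs();M=R.from_quat(np.roll(o['tcp_rot'],-1)).as_matrix()
for i in range(1,k):
    if s[i][4]>100:
        p=pix2w(f,*c[i],float(sys.argv[2]));print(c[i].round(1),s[i],'world',p.round(1),'tool',(M.T@(p-o['eef_pos'])).round(1))
E
python3 knob.py w39 50; python3 -c "
from h import *
need(492,44.8,205,82.15)"
```

```text
eef_pos: [499.6, 26.3, 320.3]
eef_pos: [492.6, 44.8, 242.8]
[319.9 296.1] [304 280  33  33 883] world [492.5  45.8  50. ] tool [  0.6   1.3 194.5]
turn -0.002 shift [ 1.6  0.1 39.5] q7 1.11 tilt [-0.004 -0.   ] clk 60.9
```

```bash
python3 -m pendant '[[0,[0.5,-0.3,10],0],[0,[0,0,13],0],[0,[0,0,10],0],[0,[0,0,5],0],[0,[0,0,1],0]]' 30|egrep 'eef|force: \['; python3 -m pendant '[[0,[0,0,0],0],[-0.4,[0,0,0],0],[-1,[0,0,0],0],[-1,[0,0,0],0],[-1,[0,0,0],0]]' 30; python3 -m pendant '[[-1,[0,0,0],0],[-1,[0,0,0],0],[-1,[0,0,0],0],[-1,[0,0,0],0],[-1,[0,0,0],0]]'
```

```text
eef_pos: [493.9, 43.6, 206.1]
force: [-1.0, 0.1, 0.5]
clock: 61.72
eef_pos: [494.4, 43.9, 207.3]
tcp_rot: [0.001, 0.07, 0.998, 0.0]
force: [0.3, 0.0, 3.2]
width: 15.8
grasp_force: 29.2
clock: 62.13
eef_pos: [494.4, 43.9, 207.1]
tcp_rot: [0.0, 0.07, 0.998, 0.0]
force: [-0.3, -1.0, 5.6]
width: 15.3
grasp_force: 29.4
```

```bash
python3 -m pendant '[[-1,[-0.2,0,-4.2],0],[-1,[-0.6,0,-4.1],0],[-1,[-1,0,-4.1],0],[-1,[-1.5,0,-4],0],[-1,[-1.9,0,-3.7],0]]'|egrep 'eef|force'; python3 -m pendant '[[-1,[-2.1,0,-3.6],0],[-1,[-2.6,0,-3.3],0],[-1,[-2.8,0,-3.1],0],[-1,[-3.2,0,-2.8],0],[-1,[-3.4,0,-2.4],0]]'|egrep 'eef|width|force'; python3 knob.py w40 85
```

```text
eef_pos: [498.6, 43.4, 226.8]
force: [0.7, 1.4, -3.2]
grasp_force: 29.2
eef_pos: [513.1, 41.3, 242.1]
force: [-0.9, 1.6, -2.1]
width: 15.4
grasp_force: 29.3
[320.7 313.9] [ 301  294   40   41 1346] world [504.1  44.2  85. ] tool [ 10.2   1.6 157.7]
```

```bash
python3 -m pendant '[[-1,[0,-2,0],0],[-1,[0,-4,0],0],[-1,[0,-4,0],0],[-1,[0,-4,0],0],[-1,[0,-2,0],0]]'|egrep 'eef|width|force';  python3 -m pendant '[[-1,[0,-4,0],0],[-1,[0,-4,0],0],[-1,[0,-4,0],0],[-1,[0,0,0],0],[-1,[0,0,0],0]]'|egrep 'eef|width|force'
```

```text
eef_pos: [510.8, 24.5, 241.9]
force: [-1.9, 1.6, -1.1]
width: 15.6
grasp_force: 29.3
eef_pos: [509.1, 12.2, 241.9]
force: [-2.1, -2.3, 0.1]
width: 15.4
grasp_force: 29.4
```

```bash
python3 -m pendant '[[-1,[0,-3,0],0],[-1,[0,-3,0],0],[-1,[0,-3,0],0],[-1,[0,-2,0],0],[-1,[0,0,0],0]]'|egrep 'eef|width|force';  python3 -m pendant '[[-1,[0,-1,0],0],[-1,[0,0,0],0],[-1,[0,0,0],0],[-1,[0,0,0],0],[-1,[0,0,0],0]]'|egrep 'eef|width|force'; python3 knob.py w41 85
```

```text
eef_pos: [507.6, 2.0, 241.9]
force: [-2.0, -0.3, -0.8]
width: 15.8
grasp_force: 29.4
eef_pos: [507.6, 1.6, 242.0]
force: [-1.0, 0.7, -0.8]
width: 15.5
grasp_force: 29.4
[320.8 312.6] [ 301  292   40   42 1346] world [498.    4.6  85. ] tool [  9.9   1.7 157. ]
```

```bash
python3 -m pendant '[[-1,[0,-0.7,0],0],[-1,[0,-0.7,0],0],[-1,[0,0,0],0],[-1,[0,0,0],0],[-1,[0,0,0],0]]'|egrep 'eef|width|force: \['
```

```text
eef_pos: [507.6, 1.2, 242.1]
force: [-0.2, 6.6, -1.1]
width: 15.6
```

At the stop (6.6 N). Now I lower the handle back along its arc and release.

```bash
python3 -m pendant '[[-1,[3.4,0.5,2.4],0],[-1,[3.2,0,2.8],0],[-1,[2.8,0,3.1],0],[-1,[2.6,0,3.3],0],[-1,[2.1,0,3.6],0]]'|egrep 'eef|width|force: \['; python3 -m pendant '[[-1,[1.9,0,3.7],0],[-1,[1.5,0,4],0],[-1,[1,0,4.1],0],[-1,[0.6,0,4.1],0],[-1,[0.2,0,4.2],0]]'|egrep 'eef|width|force: \['; python3 -m pendant '[[-1,[0,0,0],0],[-1,[0,0,0],0],[-1,[0,0,0],0],[-1,[0,0,0],0],[-1,[0,0,0],0]]'|egrep 'eef|width|force: \['
```

```text
eef_pos: [494.2, 3.2, 227.2]
force: [2.1, 4.6, 1.3]
width: 15.7
eef_pos: [489.1, 4.0, 207.6]
force: [-1.0, 4.5, 14.6]
width: 15.7
eef_pos: [489.1, 3.9, 207.1]
force: [2.2, 4.0, 1.1]
width: 15.5
```

```bash
python3 -m pendant '[[-0.4,[0,0,0],0],[0,[0,0,0],0],[0,[0,0,0],0],[0,[0,0,0],0],[0,[0,0,-3],0]]'|egrep 'eef|width|force: \['; python3 -m pendant '[[0,[0,0,-10],0],[0,[0,0,-20],0],[0,[0,0,-8],0],[0,[0,0,0],0],[0,[0,0,0],0]]'|egrep 'eef|force: \['; python3 knob.py w42 50;  python3 -m pendant '[[0,[0,-10,-25],0],[0,[0,-25,-30],0],[0,[0,-35,-30],0],[0,[0,-35,-15],0],[0,[0,-20,0],0]]'|egrep 'eef'; python3 -m pendant '[[0,[0,0,0],0],[0,[0,0,0],0],[0,[0,0,0],0],[0,[0,0,0],0],[0,[0,0,0],0]]'|egrep 'eef'; python3 yel.py w43 72|head -6; python3 knob.py w44 50
```

```text
eef_pos: [487.7, 2.9, 209.1]
force: [0.7, -0.3, 0.4]
width: 42.7
eef_pos: [488.7, 3.3, 248.4]
force: [-0.3, -0.5, 0.3]
[322.7 284.4] [306 269  34  32 844] world [486.6   6.3  50. ] tool [  2.1   2.8 197.8]
eef_pos: [471.8, -120.8, 347.6]
eef_pos: [471.5, -115.6, 344.1]
TCP [ 471.5 -115.7  344.3] clk 68.2
px [230.7 193.1] [216, 183, 31, 22, 620] rect [21. 30.] 90.0 world z72 [ 425.3 -170.9   72. ] tool [ 37.9 -61.2 272.3]
px [351.8 193.1] [337, 183, 30, 22, 613] rect [21. 29.] 90.0 world z72 [436.8 -87.1  72. ] tool [ 38.   23.4 272.3]
px [348.3 313.1] [335, 307, 27, 17, 199] rect [16. 26.] 90.0 world z72 [ 530.6 -100.    72. ] tool [-56.7  23.6 272.2]
px [585.5 399.8] [496, 359, 144, 121, 5742] rect [176.1  81.3] 40.1 world z72 [651.6 104.5  72. ] tool [-148.6  242.6  272.2]
px [335.9 388.2] [323, 383, 27, 13, 187] rect [11.2 26.1] 85.4 world z72 [ 602.1 -118.4   72. ] tool [-130.    15.1  272.1]
[472.4 234.2] [461 224  23  21 385] world [486.8   6.3  50. ] tool [  1.4 123.1 294.4]
```

```bash
python3 -c "
from plant import r
print(r.finish_job())"
```

```text
the job is handed in; nothing more can be done
None
```

The job is handed in at about 68 s: both spindles in the scene lie flats up in stations 2 and 3 (measured within about 8° of straight up), the lock bar is at its far end with its teeth over the flats, and the handle is down in the shut notch.

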